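Thread the bearing spacers onto the spindle

TASK

Thread the three steel bearing spacers onto the upright spindle of the fixture, the widest first and the narrowest last, so that each lies flat and fully home on the one below. Feel for the spindle gently: do not force a spacer against it, and guide each one all the way down rather than letting it drop. Leave everything else on the bench where it is.

Things in the scene. Friction and masses are not known exactly. Their poses are not given: they have to be found in the camera images.
- fixture: Assembly fixture fixed to the bench: a grey steel block 90 x 90 x 20 mm; origin at the centre of the block's underside on the bench, z up, x and y along its sides. On it stands the upright steel spindle. Block, spindle and seat flange are rigid.
- seat_centre (a point): Point on the BLOCK's centre axis, 28 mm above the bench, level with the seat flange's top. The vertical spindle (20 mm diameter, flange 34 mm) ends 86 mm above the bench, its top 4 mm tapering to a flat 16 mm across. Its axis stands 5 mm off this point, in a direction that differs at every start and is not measured: find it by feel or by looking (a locked eccentric bush).
- spacer_large: The large bearing spacer: plain steel ring, outer diameter 60 mm, bore 22 mm straight through (1 mm clearance all round the spindle), 18 mm high, about 340 g, lying flat on the bench with its bore upright. Origin at the centre of the ring (half its height), z along the bore. Both faces are alike.
- spacer_medium: The medium bearing spacer: plain steel ring, outer diameter 50 mm, bore 22 mm straight through (1 mm clearance all round the spindle), 16 mm high, about 200 g, lying flat on the bench with its bore upright. Origin at the centre of the ring (half its height), z along the bore. Both faces are alike.
- spacer_small: The small bearing spacer: plain steel ring, outer diameter 38 mm, bore 22 mm straight through (1 mm clearance all round the spindle), 14 mm high, about 85 g, lying flat on the bench with its bore upright. Origin at the centre of the ring (half its height), z along the bore. Both faces are alike.
- hose_clamp: Bystander, to be left alone: round band clamp, a thin-walled ring 56 mm across and 12 mm high with a screw housing on one side; origin at the centre of its underside.
- spanner: Bystander, to be left alone: wrench 160 mm long lying flat; origin on its length.
- carton: Bystander, to be left alone: small cardboard box 90 x 60 x 45 mm with a blue band; origin at the centre of its underside.
- spray_can: Bystander, to be left alone: standing aerosol can 52 mm across, 140 mm tall; origin at the centre of its underside.
- grease_tin: Bystander, to be left alone: low tin 70 mm across, 50 mm high; origin at the centre of its underside.
- bolt: Bystander, to be left alone: bolt standing on its head, 22 mm across at the foot, 49 mm high; origin at the centre of its underside.
Mind the look-alikes: they are no part of the job. Leave any pink or red look-alike of the spacer_small alone. Leave any blue look-alike of the spacer_large alone.

How it is judged:
By the outcome, as a careful person would: the job done as asked, in the order asked, and still so for the second after the job is handed in, with the robot touching nothing.
It also fails if it takes over 72 s, if anything falls off the work surface, if the arm or the gripper's body presses on something with over 40 N, if the wrist force passes 120 N, or if a joint passes its speed limit or range.

ROBOT

A 6-joint arm with a two-finger parallel gripper is mounted at the origin on the work surface. World frame = base frame: x ahead of the robot, y to its left, z up, the work surface at z = 0. Lengths are in m, angles in rad, forces in N, time in s.
With the tool pointing down it reaches from about 0.35 to 0.975 m from the base axis. Payload 4.9 kg.
Tool frame: the origin (TCP) lies midway between the tips of the shut fingers; the grasp point (between the pads) lies 19 mm behind it (manip.pinch_z is the x of the grasp point in the tool frame, in m); x points along the fingers, y is the direction in which the jaws open and shut, and the axes are right-handed (so a half turn about x gives the same grasp; the last joint's range is limited). The gripper opens to 85 mm and grips with 20 to 120 N. Pads are 22 mm wide; open, the fingers measure 114 mm over their backs; the gripper's body (76 mm by 85 mm) begins 54 mm behind the grasp point. The pads swing forward as they close: fully open they stand 13 mm farther back than shut.
Start: joints at [1.083, 0.053, 1.613, -0, 1.476, -0.119], TCP at [0.225, 0.583, 0.231] pointing down, gripper open.
Joint ranges: [-3.01, 3.01], [-1.01, 2.22], [0.06, 2.58], [-1.02, 4.17], [0.09, 2.62], [-3.14, 3.14]. Speed limits (rad/s): [2.57, 2.57, 3.14, 3.14, 3.14, 3.14].

INTERFACE

Orientations are given as a unit quaternion [w, x, y, z].
In Python, from plant import sensors, cams, workorder, manip gives the robot as it stands.
- The arm moves only by the tool drive_tool, never from a script. Its argument "series" is a list of rows, each an object of numbers: "x", "y", "z": the shift along the tool's x, y, z in units of 25 mm (1.0 is 25 mm); "ax", "ay", "az": the turn, a rotation vector about the tool's x, y, z in units of 5 degrees (1.0 is 5 degrees). A call has 1 to 5 rows; each row is the pose to reach, as a shift and turn from the pose commanded when the call began, along the tool's axes at that moment; what a row does not reach only later rows make up. A row lasts 1/12 s, in which the tool goes at most 41.7 mm and 7.16 degrees, less where a joint would pass 70% of its speed; a pose out of reach is approached as far as the arm can. A call with a gripper value outside its range is refused whole. "hand" is the opening, from 0 (shut) to 1 (fully open), set as the call begins (left out, the last holds). The fingers move at their own pace and stop on an object; the grip force is fixed at half the most. Time passes only in rows, so rows that repeat a pose let the fingers close. It gives the time, the measured TCP pose, the force and the opening at its end, in the units of the state.
- sensors.state(): the state, without advancing time (a new reading comes with each control period).
- cams.grab_frame(name): name is "scene" or "top"; returns a dict with "img" (384x512x3 uint8, blue, green, red), "camera_matrix" (3x3 intrinsics, pixels), "cam_to_world" (4x4, takes a point from camera to world coordinates). Camera axes: x right, y down, z forward; pixel columns grow to the right and rows downward; lengths in m; the calibration is good to about 2 mm. A picture is of the moment at which its call begins. There is no depth.
- workorder.job_done(): hands the job in, once; it reports no verdict.
The state is a dict: "time": time; "joint_pos": joint angles; "joint_vel": joint speeds; "joint_efforts": joint torques, N m; "tool_pos": TCP position; "tool_rot": TCP orientation; "contact_force": force on the tool from outside, world axes, zero at the start; "ft_torque": the same for the moment, N m; "gripper_width": opening from 0.0 (shut) to 1.0 (fully open).
Only numpy, scipy, OpenCV 4.12 (cv2) and the standard library are available. Lean on these libraries where they do the work, as an engineer would, in place of code of your own. Each camera call takes 0.05 s, during which the arm holds its last target.

## Working session

There is one attempt and no reset: what is moved stays moved. The work goes in short steps, Python scripts to look and compute and a tool call to move; the robot and the scene stay as the last step left them, time stands still between calls to the robot, and variables do not carry over. Pictures are saved under pics/ and viewed, and the job is handed in when it is done.

Besides the shell and the picture viewer there is one more tool, called after ">>>" in YAML: its name, and indented under it one key for each argument. drive_tool: Moves the arm, as the interface text tells. Its arguments: {"type":"object","properties":{"series":{"type":"array","items":{"type":"object","properties":{"x":{"type":"number"},"y":{"type":"number"},"z":{"type":"number"},"ax":{"type":"number"},"ay":{"type":"number"},"az":{"type":"number"}}}},"hand":{"type":"number"}},"required":["series"]}

```bash
ls; mkdir -p pics
python3 - <<'E'
from plant import sensors, cams, workorder, manip
import cv2,numpy as np
s=sensors.state()
for k,v in s.items(): print(k,np.round(v,4))
print(manip.pinch_z,[a for a in dir(manip) if a[0]!='_'])
for n in("scene","top"):
    f=cams.grab_frame(n); cv2.imwrite(f"pics/{n}0.png",f["img"]); np.savez(f"{n}0.npz",**f)
    print(n,np.round(f["camera_matrix"],2).tolist(),np.round(f["cam_to_world"],4).tolist())
E
```

```text
pics
time 0.0
joint_pos [ 1.083   0.0534  1.6143 -0.      1.476  -0.119 ]
joint_vel [-0.0008  0.0001 -0.0006 -0.0006  0.0007 -0.0001]
joint_efforts [-1.10000e-03 -3.93683e+01 -3.70172e+01 -1.00000e-04  6.80000e-03
  0.00000e+00]
tool_pos [0.225  0.5824 0.23  ]
tool_rot [ 0.6949  0.1289  0.6953 -0.1304]
contact_force [ 0.0924 -0.6416  0.0833]
ft_torque [-0.0205  0.0726  0.0222]
gripper_width 0.9987
-0.0187 ['IKError', 'pinch_z']
scene [[354.39, 0.0, 253.23], [0.0, 354.39, 191.12], [0.0, 0.0, 1.0]] [[0.6916, 0.3764, -0.6165, 1.1674], [0.7221, -0.3414, 0.6017, -0.5406], [0.016, -0.8613, -0.5079, 0.5727], [0.0, 0.0, 0.0, 1.0]]
top [[376.78, 0.0, 253.12], [0.0, 376.78, 195.83], [0.0, 0.0, 1.0]] [[0.0291, -0.9904, 0.1349, 0.3971], [-0.9996, -0.0293, 0.0007, 0.0527], [0.0032, -0.1349, -0.9909, 1.128], [0.0, 0.0, 0.0, 1.0]]
```

View pics/scene0.png

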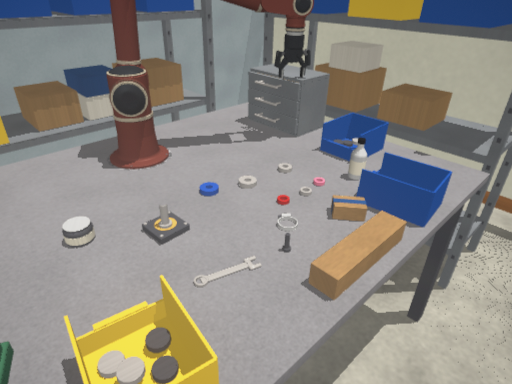

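View pics/top0.png

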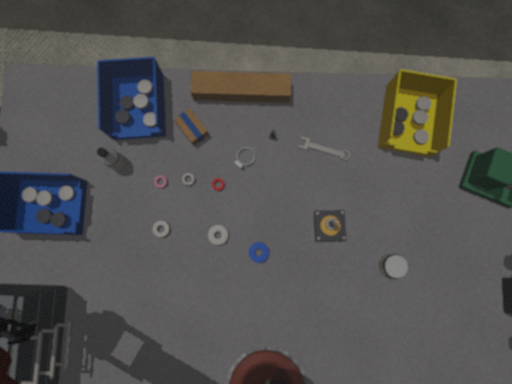

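Top view: three steel rings near (218,235), (161,229) and (188,179). Look-alikes: blue (259,252), red (218,184), pink (161,181). The hose clamp is at (245,156) and the fixture at (330,225). I'll measure these and take close crops.

```bash
cat > h.py <<'E'
import cv2,numpy as np
from scipy.spatial.transform import Rotation as R
def ray(f,u,v):
    K=f["camera_matrix"];T=f["cam_to_world"]
    d=T[:3,:3]@np.linalg.solve(K,[u,v,1.]);return T[:3,3],d
def onz(f,u,v,z):
    o,d=ray(f,u,v);return o+d*(z-o[2])/d[2]
def proj(f,p):
    T=f["cam_to_world"];c=T[:3,:3].T@(np.asarray(p)-T[:3,3]);q=f["camera_matrix"]@c;return q[:2]/q[2]
def rt(q): return R.from_quat([q[1],q[2],q[3],q[0]])
def delta(s,target):
    r=rt(s["tool_rot"]);return r.inv().apply(np.asarray(target)-s["tool_pos"])/0.025
E
python3 - <<'E'
from h import *
t=dict(np.load("top0.npz"));s=dict(np.load("scene0.npz"))
def crop(f,u,v,w,n,k): 
    c=f["img"][v-w:v+w,u-w:u+w];cv2.imwrite(n,cv2.resize(c,None,fx=k,fy=k,interpolation=cv2.INTER_CUBIC))
c1=t["img"][140:270,140:275];c2=t["img"][195:255,300:360]
cv2.imwrite("pics/c_t1.png",cv2.resize(c1,None,fx=4.5,fy=4.5,interpolation=cv2.INTER_CUBIC))
a=cv2.resize(c2,(420,420),interpolation=cv2.INTER_CUBIC)
b=cv2.resize(s["img"][195:245,137:197],(420,350),interpolation=cv2.INTER_CUBIC)
m=np.zeros((420,780,3),np.uint8);m[:360,:360]=cv2.resize(a,(360,360));m[:350,365:780]=b[:,:415];cv2.imwrite("pics/c_fix.png",m)
for n,u,v,h in [("L",218,235,.018),("M",161,229,.016),("S",188,179,.014),("blue",259,252,.018),("red",218,184,.014),("pink",161,181,.014),("clamp",245,156,.012),("fix",330,225,.02),("can",110,157,0),("bolt",272,134,0)]:
    w=16;c=t["img"][v-w:v+w,u-w:u+w].astype(np.int16)
    bg=np.median(t["img"][v-w:v+w,u-w:u+w].reshape(-1,3),0)
    m=(np.abs(c-bg).max(2)>28).astype(np.uint8)
    cs,_=cv2.findContours(m,cv2.RETR_EXTERNAL,cv2.CHAIN_APPROX_NONE)
    k=max(cs,key=cv2.contourArea)
    e=cv2.fitEllipse(k)
    cu,cv_=e[0][0]+u-w,e[0][1]+v-w
    p=onz(t,cu,cv_,h); print(n,np.round([cu,cv_],1),np.round(e[1],1),"mm",np.round(np.array(e[1])*1000*(1.13)/377,0),np.round(p,4), "scene px",np.round(proj(s,p)),"r",round(np.hypot(p[0],p[1]),3), "bg",bg)
E
```

```text
L [217.2 234.2] [17.7 18.2] mm [53. 54.] [0.4316 0.1553 0.018 ] scene px [249. 180.] r 0.459 bg [95. 95. 96.]
M [160.2 228.2] [13.9 14.4] mm [42. 43.] [0.4444 0.324  0.016 ] scene px [286. 166.] r 0.55 bg [95. 94. 96.]
S [187.8 178.4] [8.5 9.7] mm [26. 29.] [0.5957 0.2509 0.014 ] scene px [307. 190.] r 0.646 bg [94. 93. 95.]
blue [258.6 252.2] [18.7 19.7] mm [56. 59.] [0.3829 0.0327 0.018 ] scene px [209. 187.] r 0.384 bg [95. 90. 92.]
red [218.  184.1] [11.1 12.8] mm [33. 38.] [0.5811 0.1597 0.014 ] scene px [284. 198.] r 0.603 bg [94. 93. 95.]
pink [160.3 181.1] [10.7 13.2] mm [32. 39.] [0.5852 0.333  0.014 ] scene px [320. 180.] r 0.673 bg [95. 94. 96.]
clamp [238.2 163.4] [3.7 7.6] mm [11. 23.] [0.6468 0.1016 0.012 ] scene px [287. 215.] r 0.655 bg [95. 95. 96.]
fix [329.7 225.2] [18.3 18.9] mm [55. 57.] [ 0.4675 -0.1738  0.02  ] scene px [167. 224.] r 0.499 bg [65.  70.5 74. ]
can [102.4 152.4] [ 7.2 11.5] mm [22. 35.] [0.6714 0.5191 0.    ] scene px [372. 175.] r 0.849 bg [87.  86.5 87. ]
bolt [272.7 135.5] [5.3 8.6] mm [16. 26.] [ 0.7404 -0.0015  0.    ] scene px [287. 251.] r 0.74 bg [94. 93. 95.]
```

View pics/c_t1.png

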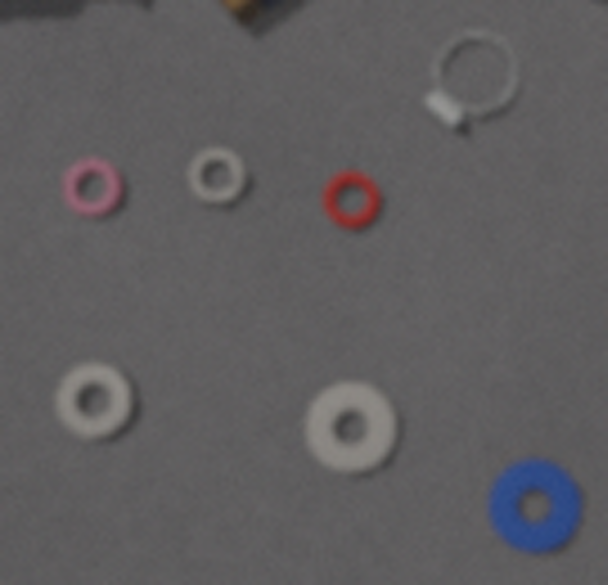

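View pics/c_fix.png

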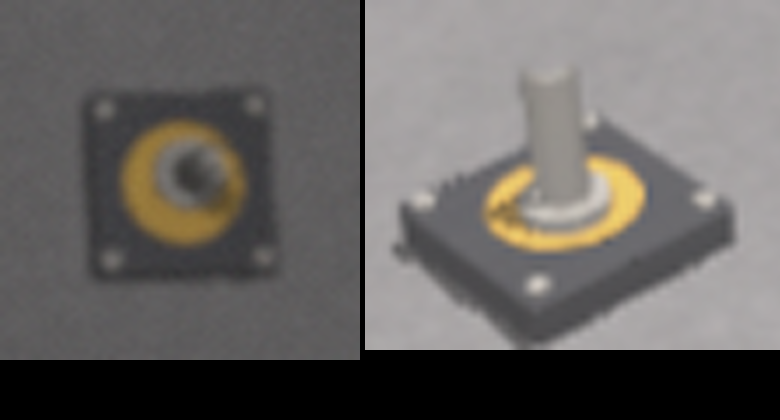

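Crop: the steel rings are large (349,427), medium (95,400) and small (217,176). The look-alikes are coloured and the clamp is thin. In the fixture crop, the light flange and spindle sit up and to the right of the yellow disc's centre. I'll refine both to sub-pixel.

Run:
```python
from h import *
t=dict(np.load("top0.npz"));s=dict(np.load("scene0.npz"))
def up(f,u0,v0,w,h,k=8):
    c=f["img"][v0:v0+h,u0:u0+w];return cv2.resize(c,None,fx=k,fy=k,interpolation=cv2.INTER_CUBIC)
def px(x,y,u0,v0,k=8): return (x+.5)/k-.5+u0,(y+.5)/k-.5+v0
for n,u,v,h,f in [("L",218,235,.018,t),("M",160,229,.016,t),("S",188,179,.014,t),("L",249,181,.018,s),("M",286,167,.016,s),("S",307,190,.014,s)]:
    g=cv2.cvtColor(up(f,u-16,v-16,32,32),cv2.COLOR_BGR2GRAY).astype(float)
    bg=np.median(g);th=(bg+np.percentile(g,97))/2
    cs,_=cv2.findContours((g>th).astype(np.uint8),cv2.RETR_EXTERNAL,cv2.CHAIN_APPROX_NONE)
    k=max(cs,key=cv2.contourArea);e=cv2.fitEllipse(k)
    cu,cc=px(*e[0],u-16,v-16)
    print(n,"top" if f is t else "scene",np.round([cu,cc],2),"axes px",np.round(np.array(e[1])/8,1),np.round(onz(f,cu,cc,h),4))
# fixture
u0,v0=312,207
im=up(t,u0,v0,38,38,16);cv2.imwrite("pics/fx_t.png",cv2.convertScaleAbs(im,alpha=1.6))
hsv=cv2.cvtColor(im,cv2.COLOR_BGR2HSV)
# yellow disc outer
m=((hsv[...,1]>110)&(hsv[...,2]>90)).astype(np.uint8)
cs,_=cv2.findContours(m,cv2.RETR_EXTERNAL,cv2.CHAIN_APPROX_NONE);k=cv2.convexHull(max(cs,key=cv2.contourArea));e=cv2.fitEllipse(k)
c=px(*e[0],u0,v0,16);print("disc",np.round(c,2),np.array(e[1])/16,onz(t,*c,.02))
u1,v1=140,198
im=up(s,u1,v1,50,44,16);cv2.imwrite("pics/fx_s.png",cv2.convertScaleAbs(im,alpha=1.3))
hsv=cv2.cvtColor(im,cv2.COLOR_BGR2HSV)
m=((hsv[...,1]>110)&(hsv[...,2]>100)).astype(np.uint8)
cs,_=cv2.findContours(m,cv2.RETR_EXTERNAL,cv2.CHAIN_APPROX_NONE);k=cv2.convexHull(max(cs,key=cv2.contourArea));e=cv2.fitEllipse(k)
c=px(*e[0],u1,v1,16);print("disc s",np.round(c,2),np.array(e[1])/16,onz(s,*c,.02))
```

```text
L top [217.23 234.24] axes px [19.1 19.6] [0.4316 0.1554 0.018 ]
M top [160.12 228.26] axes px [15.5 16.2] [0.4442 0.3242 0.016 ]
S top [187.42 178.24] axes px [11.7 12.3] [0.5962 0.2522 0.014 ]
L scene [247.31 179.29] axes px [ 8.4 17.5] [0.4262 0.1548 0.018 ]
M scene [284.85 165.64] axes px [ 6.4 13.4] [0.4388 0.3243 0.016 ]
S scene [305.57 189.01] axes px [ 6.5 11.9] [0.5906 0.2525 0.014 ]
disc [330.02 224.99] [19.72218513 20.21929741] [ 0.46821151 -0.17490878  0.02      ]
disc s [165.03 223.55] [12.99279785 22.60856247] [ 0.46174109 -0.17504126  0.02      ]
```

View pics/fx_t.png

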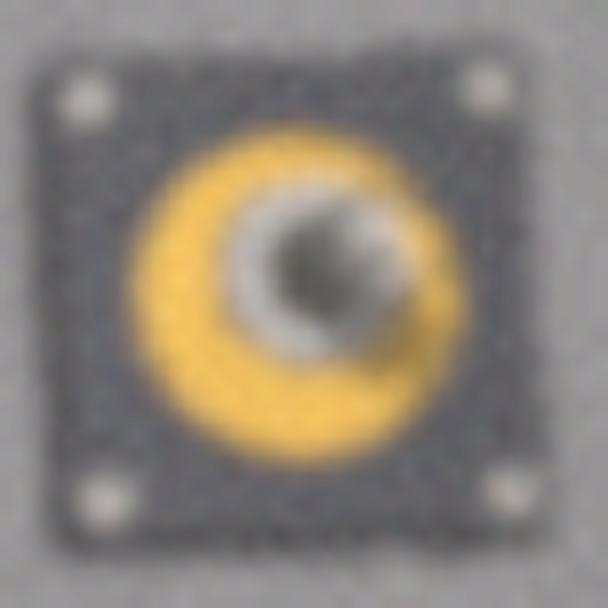

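View pics/fx_s.png

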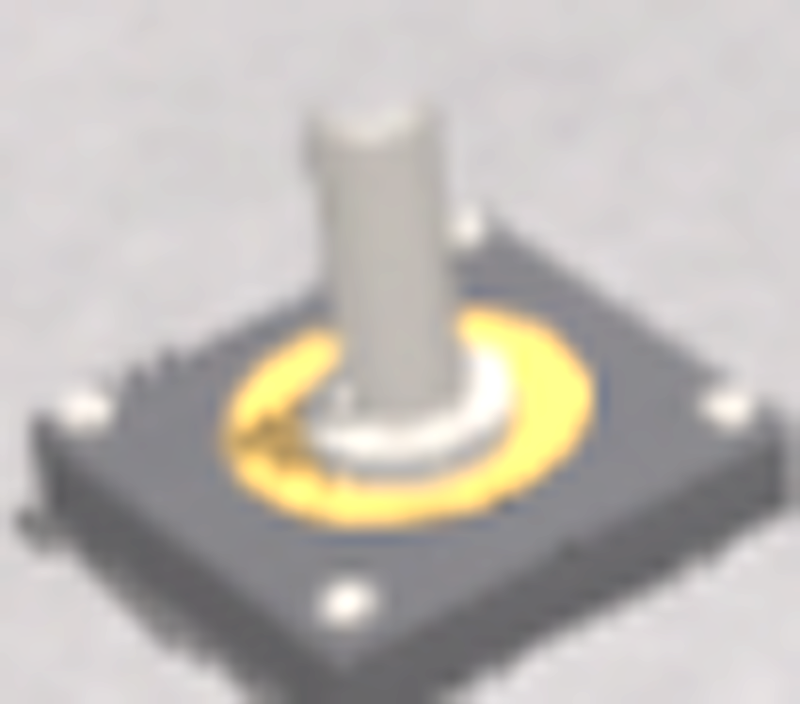

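Run:
```python
from h import *
t=dict(np.load("top0.npz"));s=dict(np.load("scene0.npz"))
P=lambda x,y,u0,v0,k=16:((x+.5)/k-.5+u0,(y+.5)/k-.5+v0)
dt=np.array([.4682,-.1749]);ds=np.array([.4617,-.1750])
# corner screws
sc=[P(*a,312,207) for a in [(88,98),(487,87),(512,490),(106,498)]]
print("screws mean",np.mean([onz(t,*a,.02) for a in sc],0)); 
p=[onz(t,*a,.02)[:2] for a in sc];print("dirs",p[1]-p[0],p[0]-p[3])
sc2=[P(*a,140,198) for a in [(85,408),(465,228),(728,405),(345,602)]]
print("screws s mean",np.mean([onz(s,*a,.02) for a in sc2],0))
print("flange top",onz(t,*P(313,270,312,207),.028)[:2]-dt)
print("spindle top, top cam (dark)",onz(t,*P(318,268,312,207),.05)[:2]-dt)
print("scene top",onz(s,*P(375,122,140,198),.086)[:2]-ds)
print("scene flange", onz(s,*P(407,400,140,198),.028)[:2]-ds)
for a in range(0,360,30):
    o=.005*np.array([np.cos(np.radians(a)),np.sin(np.radians(a))])
    q=lambda f,c,z,u0,v0:np.round((proj(f,[*(c+o),z])-[u0,v0]+.5)*16-.5)
    print(a,"T fl",q(t,dt,.028,312,207),"T top",q(t,dt,.086,312,207),"S fl",q(s,ds,.028,140,198),"S top",q(s,ds,.086,140,198))
```

```text
screws mean [ 0.46875948 -0.17536475  0.02      ]
dirs [ 0.00420253 -0.07363256] [0.07328084 0.00374772]
screws s mean [ 0.45921292 -0.17357307  0.02      ]
flange top [ 0.00419538 -0.00150488]
spindle top, top cam (dark) [0.00307372 0.00218277]
scene top [ 0.01253292 -0.00534048]
scene flange [ 0.00620307 -0.00301829]
0 T fl [305. 265.] T top [374. 244.] S fl [419. 390.] S top [379.  91.]
30 T fl [291. 269.] T top [360. 248.] S fl [430. 382.] S top [391.  83.]
60 T fl [281. 278.] T top [349. 258.] S fl [434. 373.] S top [394.  75.]
90 T fl [277. 292.] T top [345. 272.] S fl [429. 365.] S top [390.  67.]
120 T fl [281. 306.] T top [349. 287.] S fl [417. 360.] S top [378.  62.]
150 T fl [291. 316.] T top [360. 298.] S fl [402. 359.] S top [362.  62.]
180 T fl [305. 320.] T top [374. 302.] S fl [386. 363.] S top [346.  66.]
210 T fl [318. 317.] T top [389. 299.] S fl [375. 371.] S top [334.  73.]
240 T fl [328. 307.] T top [399. 288.] S fl [371. 380.] S top [330.  82.]
270 T fl [332. 294.] T top [403. 274.] S fl [376. 388.] S top [335.  90.]
300 T fl [328. 280.] T top [399. 259.] S fl [388. 393.] S top [347.  94.]
330 T fl [318. 269.] T top [389. 248.] S fl [404. 394.] S top [363.  95.]
```

```bash
cat > d.py <<'E'
import sys
from plant import sensors
from h import *
s=sensors.state();M=rt(s["tool_rot"]).as_matrix()
if len(sys.argv)>3:
    tx,ty,tz=map(float,sys.argv[1:4]); 
    print("shift",np.round(delta(s,[tx,ty,tz]),2))
yaw=np.degrees(np.arctan2(M[1,1],M[0,1]))
if len(sys.argv)>4:
    # desired: x down, y at yaw
    a=np.radians(float(sys.argv[4]));Y=np.array([np.cos(a),np.sin(a),0]);X=np.array([0,0,-1.]);D=np.c_[X,Y,np.cross(X,Y)]
    print("turn",np.round(np.degrees(R.from_matrix(M.T@D).as_rotvec())/5,2))
print("t",round(s["time"],2),"pos",np.round(s["tool_pos"],4),"yaw",round(yaw,1),"x",np.round(M[:,0],3),"F",np.round(s["contact_force"],1),"T",np.round(s["ft_torque"],2),"w",round(s["gripper_width"],3),"j1,6",np.round(s["joint_pos"][[0,5]],2))
E
python3 d.py .430 .1553 .10 0; python3 d.py .430 .1553 .10 180;python3 d.py .430 .1553 .10 90
```

```text
shift [  5.23 -12.97  13.81]
turn [1.377e+01 1.000e-02 2.000e-02]
t 0.1 pos [0.2251 0.5825 0.2301] yaw 68.9 x [-0.001 -0.002 -1.   ] F [ 0.6 -0.5 -1. ] T [-0.02 -0.07  0.02] w 1.002 j1,6 [ 1.08 -0.12]
shift [  5.23 -12.97  13.81]
turn [-2.223e+01 -2.000e-02  1.000e-02]
t 0.1 pos [0.2251 0.5825 0.2301] yaw 68.9 x [-0.001 -0.002 -1.   ] F [ 0.6 -0.5 -1. ] T [-0.02 -0.07  0.02] w 1.002 j1,6 [ 1.08 -0.12]
shift [  5.23 -12.97  13.81]
turn [-4.23 -0.01  0.02]
t 0.1 pos [0.2251 0.5825 0.2301] yaw 68.9 x [-0.001 -0.002 -1.   ] F [ 0.6 -0.5 -1. ] T [-0.02 -0.07  0.02] w 1.002 j1,6 [ 1.08 -0.12]
```

>>> drive_tool:
  series:
    - {"x": 5.2,"y": -12.97,"z": 13.8,"ax": 13.77}
    - {"x": 5.2,"y": -12.97,"z": 13.8,"ax": 13.77}
    - {"x": 5.2,"y": -12.97,"z": 13.8,"ax": 13.77}
    - {"x": 5.2,"y": -12.97,"z": 13.8,"ax": 13.77}
    - {"x": 5.2,"y": -12.97,"z": 13.8,"ax": 13.77}
  hand: 1

```text
schema error: expected keys x, y, z, ax, ay, az
```

```bash
python3 d.py .430 .1553 .10 0
```

```text
shift [  5.23 -12.97  13.81]
turn [1.377e+01 1.000e-02 2.000e-02]
t 0.1 pos [0.2251 0.5825 0.2301] yaw 68.9 x [-0.001 -0.002 -1.   ] F [ 0.6 -0.5 -1. ] T [-0.02 -0.07  0.02] w 1.002 j1,6 [ 1.08 -0.12]
```

All six keys are required.

>>> drive_tool:
  series:
    - {"x": 5.2,"y": -12.97,"z": 13.8,"ax": 13.77,"ay": 0,"az": 0}
    - {"x": 5.2,"y": -12.97,"z": 13.8,"ax": 13.77,"ay": 0,"az": 0}
    - {"x": 5.2,"y": -12.97,"z": 13.8,"ax": 13.77,"ay": 0,"az": 0}
    - {"x": 5.2,"y": -12.97,"z": 13.8,"ax": 13.77,"ay": 0,"az": 0}
    - {"x": 5.2,"y": -12.97,"z": 13.8,"ax": 13.77,"ay": 0,"az": 0}
  hand: 1

```text
time: 0.52
tool_pos: [0.3123, 0.4001, 0.1753]
tool_rot: [0.621, 0.339, 0.621, -0.339]
contact_force: [1.5, -0.4, -0.8]
gripper_width: 1.001
```

```bash
python3 d.py .430 .1553 .10 0
```

```text
shift [ 3.01 -1.34 10.78]
turn [6.55 0.   0.  ]
t 0.52 pos [0.3123 0.4001 0.1753] yaw 32.8 x [-0. -0. -1.] F [ 1.5 -0.4 -0.8] T [-0.02  0.04  0.02] w 1.001 j1,6 [0.76 0.19]
```

>>> drive_tool:
  series:
    - {"x": 2.9,"y": -1.3,"z": 10.3,"ax": 6.3,"ay": 0,"az": 0}
    - {"x": 2.9,"y": -1.3,"z": 10.3,"ax": 6.3,"ay": 0,"az": 0}
    - {"x": 2.9,"y": -1.3,"z": 10.3,"ax": 6.3,"ay": 0,"az": 0}
    - {"x": 2.9,"y": -1.3,"z": 10.3,"ax": 6.3,"ay": 0,"az": 0}
    - {"x": 2.9,"y": -1.3,"z": 10.3,"ax": 6.3,"ay": 0,"az": 0}

```text
time: 0.93
tool_pos: [0.3999, 0.2194, 0.1193]
tool_rot: [0.506, 0.494, 0.506, -0.494]
contact_force: [1.7, 0.5, 0.8]
gripper_width: 1.0
```

```bash
python3 d.py .430 .1553 .03 0
```

```text
shift [3.57 1.15 2.59]
turn [ 0.26 -0.   -0.  ]
t 0.93 pos [0.3999 0.2194 0.1193] yaw 1.3 x [ 0.  0. -1.] F [1.7 0.5 0.8] T [ 0.04 -0.06  0.05] w 1.0 j1,6 [0.34 0.32]
```

>>> drive_tool:
  series:
    - {"x": 1.8,"y": 0.9,"z": 2.1,"ax": 0,"ay": 0,"az": 0}
    - {"x": 1.8,"y": 0.9,"z": 2.1,"ax": 0,"ay": 0,"az": 0}
    - {"x": 1.8,"y": 0.9,"z": 2.1,"ax": 0,"ay": 0,"az": 0}
    - {"x": 1.8,"y": 0.9,"z": 2.1,"ax": 0,"ay": 0,"az": 0}

```text
time: 1.27
tool_pos: [0.4227, 0.1681, 0.0733]
tool_rot: [0.505, 0.493, 0.507, -0.495]
contact_force: [0.5, 0.2, 0.6]
gripper_width: 1.001
```

```bash
python3 d.py .429 .1553 .003 0
```

```text
shift [2.81 0.25 0.52]
turn [0.28 0.01 0.04]
t 1.27 pos [0.4227 0.1681 0.0733] yaw 1.4 x [-0.004 -0.001 -1.   ] F [0.5 0.2 0.6] T [-0.02 -0.01  0.01] w 1.001 j1,6 [0.21 0.19]
```

>>> drive_tool:
  series:
    - {"x": 1.4,"y": 0.25,"z": 0.52,"ax": 0.28,"ay": 0.01,"az": 0.04}
    - {"x": 2.4,"y": 0.25,"z": 0.52,"ax": 0.28,"ay": 0.01,"az": 0.04}
    - {"x": 2.78,"y": 0.25,"z": 0.52,"ax": 0.28,"ay": 0.01,"az": 0.04}
    - {"x": 2.78,"y": 0.25,"z": 0.52,"ax": 0.28,"ay": 0.01,"az": 0.04}

```text
time: 1.6
tool_pos: [0.4281, 0.1571, 0.0036]
tool_rot: [0.501, 0.499, 0.501, -0.499]
contact_force: [0.2, -0.9, 0.4]
gripper_width: 1.003
```

```bash
python3 d.py .429 .1553 .003 0;python3 - <<'E'
from h import *
from plant import cams
f=cams.grab_frame("scene");cv2.imwrite("pics/g1.png",cv2.resize(f["img"][120:220,190:310],None,fx=5,fy=5,interpolation=cv2.INTER_CUBIC))
E
```

```text
shift [0.03 0.04 0.07]
turn [ 0.05 -0.    0.02]
t 1.6 pos [0.4281 0.1571 0.0036] yaw 0.2 x [-0.001  0.    -1.   ] F [ 0.2 -0.9  0.4] T [-0.01 -0.01  0.01] w 1.003 j1,6 [0.19 0.18]
```

View pics/g1.png

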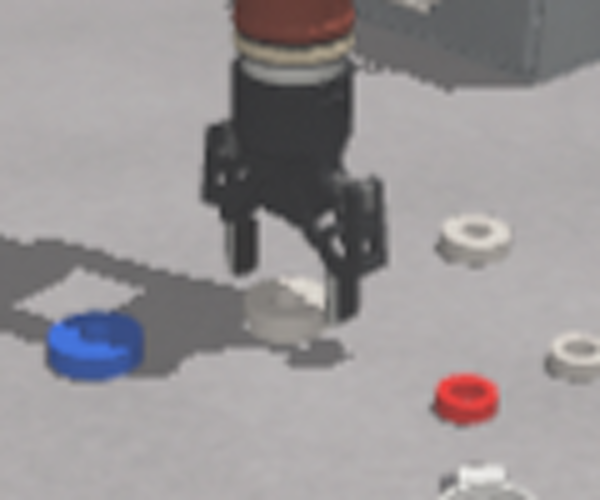

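The fingers straddle the large ring at crop (285,305). Closing on it.

>>> drive_tool:
  series:
    - {"x": 0,"y": 0.04,"z": 0.07,"ax": 0,"ay": 0,"az": 0}
    - {"x": 0,"y": 0.04,"z": 0.07,"ax": 0,"ay": 0,"az": 0}
    - {"x": 0,"y": 0.04,"z": 0.07,"ax": 0,"ay": 0,"az": 0}
    - {"x": 0,"y": 0.04,"z": 0.07,"ax": 0,"ay": 0,"az": 0}
    - {"x": 0,"y": 0.04,"z": 0.07,"ax": 0,"ay": 0,"az": 0}
  hand: 0

```text
time: 2.07
tool_pos: [0.4325, 0.1556, 0.0082]
tool_rot: [0.502, 0.501, 0.5, -0.497]
contact_force: [-4.8, 0.4, 8.7]
gripper_width: 0.66
```

>>> drive_tool:
  series:
    - {"x": 0,"y": 0,"z": 0,"ax": 0,"ay": 0,"az": 0}
    - {"x": 0,"y": 0,"z": 0,"ax": 0,"ay": 0,"az": 0}
    - {"x": 0,"y": 0,"z": 0,"ax": 0,"ay": 0,"az": 0}

```text
time: 2.32
tool_pos: [0.4325, 0.1556, 0.0082]
tool_rot: [0.502, 0.501, 0.5, -0.497]
contact_force: [-4.0, 0.7, 8.3]
gripper_width: 0.657
```

```bash
python3 d.py .429 .1553 .13 0
```

```text
shift [-4.87 -0.11  0.  ]
turn [ 0.04 -0.02 -0.06]
t 2.32 pos [0.4325 0.1556 0.0082] yaw 0.2 x [ 0.005  0.002 -1.   ] F [-4.   0.7  8.3] T [ 0.    0.86 -0.04] w 0.657 j1,6 [0.18 0.18]
```

>>> drive_tool:
  series:
    - {"x": -0.5,"y": 0,"z": 0,"ax": 0,"ay": 0,"az": 0}
    - {"x": -1.5,"y": 0,"z": 0,"ax": 0,"ay": 0,"az": 0}
    - {"x": -3,"y": 0,"z": 0,"ax": 0,"ay": 0,"az": 0}
    - {"x": -4.9,"y": 0,"z": 0,"ax": 0,"ay": 0,"az": 0}
    - {"x": -4.9,"y": 0,"z": 0,"ax": 0,"ay": 0,"az": 0}

```text
time: 2.73
tool_pos: [0.4356, 0.1559, 0.1369]
tool_rot: [0.504, 0.505, 0.497, -0.494]
contact_force: [3.0, 0.3, -1.5]
gripper_width: 0.658
```

```bash
python3 d.py .4729 -.1766 .13 0;python3 - <<'E'
from h import *
from plant import cams
f=cams.grab_frame("scene");cv2.imwrite("pics/g2.png",cv2.resize(f["img"][90:200,190:310],None,fx=6,fy=5.4,interpolation=cv2.INTER_CUBIC))
E
```

```text
shift [ 0.25  1.45 13.3 ]
turn [ 0.04 -0.04 -0.21]
t 2.73 pos [0.4356 0.1559 0.1369] yaw 0.2 x [ 0.018  0.004 -1.   ] F [ 3.   0.3 -1.5] T [ 0.03 -0.18 -0.01] w 0.658 j1,6 [0.18 0.18]
```

View pics/g2.png

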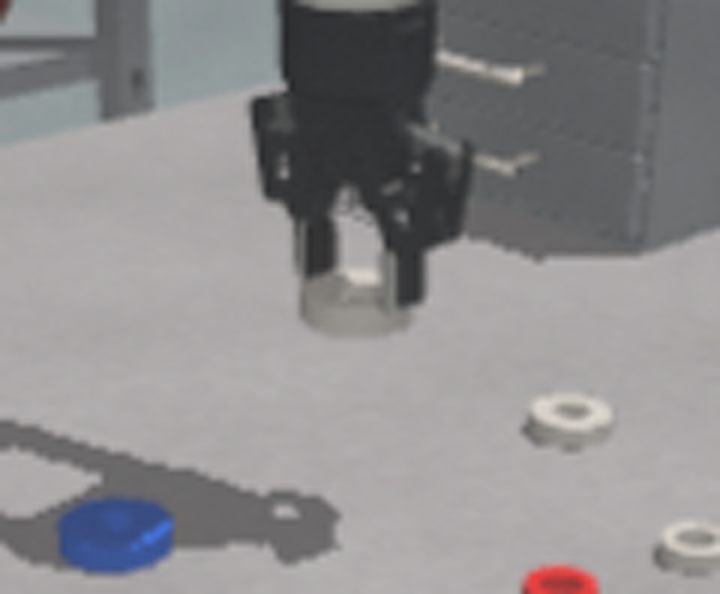

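>>> drive_tool:
  series:
    - {"x": 0,"y": 1.45,"z": 13.3,"ax": 0,"ay": 0,"az": -0.15}
    - {"x": 0,"y": 1.45,"z": 13.3,"ax": 0,"ay": 0,"az": -0.15}
    - {"x": 0,"y": 1.45,"z": 13.3,"ax": 0,"ay": 0,"az": -0.15}
    - {"x": 0,"y": 1.45,"z": 13.3,"ax": 0,"ay": 0,"az": -0.15}
    - {"x": 0,"y": 1.45,"z": 13.3,"ax": 0,"ay": 0,"az": -0.15}

```text
time: 3.2
tool_pos: [0.4528, -0.0536, 0.1263]
tool_rot: [0.498, 0.497, 0.504, -0.502]
contact_force: [1.1, 0.5, -3.9]
gripper_width: 0.654
```

```bash
python3 d.py .4729 -.1766 .13 0
```

```text
shift [-0.16  0.79  4.92]
turn [ 0.04 -0.02  0.13]
t 3.2 pos [ 0.4528 -0.0536  0.1263] yaw 0.2 x [-0.011  0.002 -1.   ] F [ 1.1  0.5 -3.9] T [ 0.02 -0.1  -0.  ] w 0.654 j1,6 [-0.28 -0.28]
```

>>> drive_tool:
  series:
    - {"x": -0.2,"y": 0.4,"z": 1.5,"ax": 0,"ay": 0,"az": 0}
    - {"x": -0.2,"y": 0.7,"z": 3,"ax": 0,"ay": 0,"az": 0}
    - {"x": -0.2,"y": 0.7,"z": 4.4,"ax": 0,"ay": 0,"az": 0}
    - {"x": -0.2,"y": 0.7,"z": 4.7,"ax": 0,"ay": 0,"az": 0}
    - {"x": -0.2,"y": 0.7,"z": 4.7,"ax": 0,"ay": 0,"az": 0}

```text
time: 3.62
tool_pos: [0.4709, -0.1714, 0.1311]
tool_rot: [0.496, 0.498, 0.503, -0.503]
contact_force: [0.3, 0.6, -3.3]
gripper_width: 0.658
```

>>> drive_tool:
  series:
    - {"x": 0,"y": 0,"z": 0,"ax": 0,"ay": 0,"az": 0}
    - {"x": 0,"y": 0,"z": 0,"ax": 0,"ay": 0,"az": 0}

```text
time: 3.78
tool_pos: [0.4712, -0.1683, 0.1315]
tool_rot: [0.497, 0.497, 0.504, -0.501]
contact_force: [-0.6, 0.1, -3.5]
gripper_width: 0.656
```

```bash
python3 d.py .4729 -.1766 .13 0;python3 - <<'E'
from h import *
from plant import cams
for n,(a,b,c,d) in dict(scene=(150,250,115,215),top=(165,285,280,380)).items():
    f=cams.grab_frame(n);np.savez(n+"1.npz",**f);cv2.imwrite(f"pics/h_{n}.png",cv2.resize(f["img"][a:b,c:d],None,fx=5,fy=5,interpolation=cv2.INTER_CUBIC))
E
```

```text
shift [0.06 0.07 0.33]
turn [ 0.04 -0.03  0.13]
t 3.78 pos [ 0.4712 -0.1683  0.1315] yaw 0.2 x [-0.011  0.002 -1.   ] F [-0.6  0.1 -3.5] T [ 0.03 -0.04  0.  ] w 0.656 j1,6 [-0.49 -0.49]
```

View pics/h_scene.png

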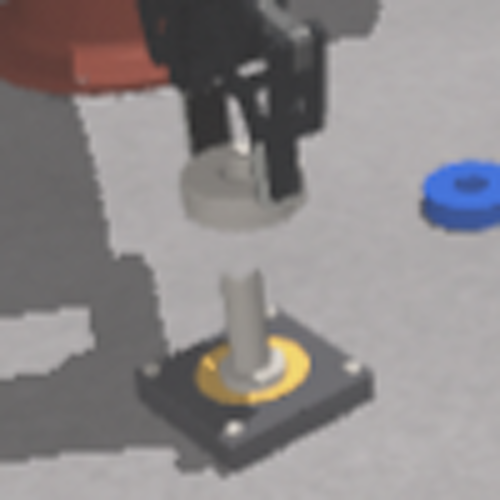

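View pics/h_top.png

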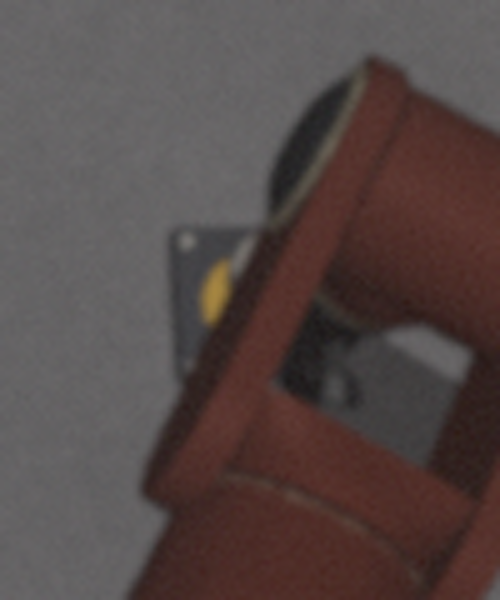

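Run:
```python
from h import *
s=dict(np.load("scene1.npz"))
im=s["img"][172:232,145:182]
cv2.imwrite("pics/z1.png",cv2.convertScaleAbs(cv2.resize(im,None,fx=10,fy=10,interpolation=cv2.INTER_CUBIC),alpha=1.3))
a=np.linspace(0,2*np.pi,180)
def circ(x,y,z,r): 
    return np.array([proj(s,[x+r*np.cos(t),y+r*np.sin(t),z]) for t in a])
def Z(p): return np.round((p-[145,172]+.5)*10-.5,0)
for (x,y,zb) in [(.4712,-.168,.1233),(.4712,-.168,.1263)]:
    b=circ(x,y,zb,.03);tt=circ(x,y,zb+.018,.03);al=np.r_[b,tt]
    print("ring L,R col",Z(np.array([al[:,0].min(),0]))[0],Z(np.array([al[:,0].max(),0]))[0],"bottom row",Z(np.array([0,b[:,1].max()]))[1],"top row",Z(np.array([0,tt[:,1].min()]))[1])
for (x,y) in [(.4729,-.1766),(.4655,-.1767)]:
    c=circ(x,y,.086,.008);f=circ(x,y,.028,.017);m=circ(x,y,.06,.010)
    print("spindle flat cols",Z(c.min(0)),Z(c.max(0)),"flange",Z(f.min(0)),Z(f.max(0)),"mid",Z(m.min(0)),Z(m.max(0)))
x,y=.4729,-.1766
print("J px/mm*10: dx",(proj(s,[x+.001,y,.086])-proj(s,[x,y,.086]))*10,"dy",(proj(s,[x,y+.001,.086])-proj(s,[x,y,.086]))*10,"dz",(proj(s,[x,y,.087])-proj(s,[x,y,.086]))*10)
```

```text
ring L,R col 70.0 327.0 bottom row 250.0 top row 66.0
ring L,R col 69.0 326.0 bottom row 239.0 top row 55.0
spindle flat cols [162. 312.] [227. 346.] flange [152. 478.] [286. 555.] mid [166. 392.] [246. 436.]
spindle flat cols [146. 300.] [211. 334.] flange [137. 467.] [270. 542.] mid [150. 381.] [230. 424.]
J px/mm*10: dx [2.12673885 1.58399442] dy [ 3.45943301 -1.44126222] dz [-0.44383586 -3.33925852]
```

View pics/z1.png

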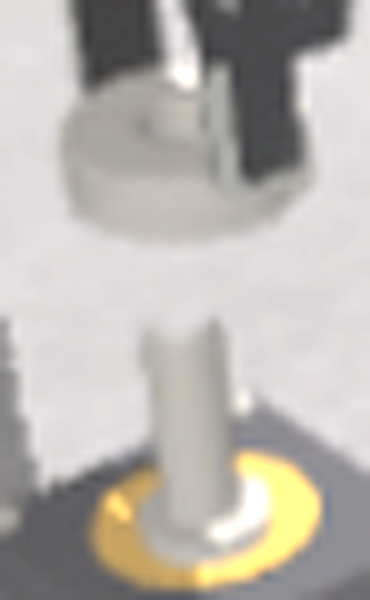

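>>> drive_tool:
  series:
    - {"x": 0.1,"y": 0.07,"z": 0.2,"ax": 0,"ay": 0,"az": 0.17}
    - {"x": 0.3,"y": 0.07,"z": 0.35,"ax": 0,"ay": 0,"az": 0.17}
    - {"x": 0.8,"y": 0.07,"z": 0.35,"ax": 0,"ay": 0,"az": 0.17}
    - {"x": 0.8,"y": 0.07,"z": 0.35,"ax": 0,"ay": 0,"az": 0.17}
    - {"x": 0.8,"y": 0.07,"z": 0.35,"ax": 0,"ay": 0,"az": 0.17}

```text
time: 4.3
tool_pos: [0.4723, -0.1778, 0.1108]
tool_rot: [0.501, 0.501, 0.501, -0.498]
contact_force: [0.5, 0.5, -3.9]
gripper_width: 0.654
```

```bash
python3 d.py .4729 -.177 .095 0
```

```text
shift [ 0.63  0.02 -0.03]
turn [ 0.03 -0.03 -0.02]
t 4.3 pos [ 0.4723 -0.1778  0.1108] yaw 0.2 x [ 0.002  0.003 -1.   ] F [ 0.5  0.5 -3.9] T [ 0.02  0.01 -0.03] w 0.654 j1,6 [-0.51 -0.51]
```

>>> drive_tool:
  series:
    - {"x": 0.15,"y": 0.02,"z": -0.03,"ax": 0,"ay": 0,"az": 0}
    - {"x": 0.3,"y": 0.02,"z": -0.03,"ax": 0,"ay": 0,"az": 0}
    - {"x": 0.45,"y": 0.02,"z": -0.03,"ax": 0,"ay": 0,"az": 0}
    - {"x": 0.6,"y": 0.02,"z": -0.03,"ax": 0,"ay": 0,"az": 0}
    - {"x": 0.6,"y": 0.02,"z": -0.03,"ax": 0,"ay": 0,"az": 0}

```text
time: 4.72
tool_pos: [0.4735, -0.1773, 0.0966]
tool_rot: [0.501, 0.501, 0.5, -0.498]
contact_force: [-0.3, 0.3, -5.0]
gripper_width: 0.656
```

>>> drive_tool:
  series:
    - {"x": 0.08,"y": 0,"z": 0,"ax": 0,"ay": 0,"az": 0}
    - {"x": 0.16,"y": 0,"z": 0,"ax": 0,"ay": 0,"az": 0}
    - {"x": 0.16,"y": 0,"z": 0,"ax": 0,"ay": 0,"az": 0}

```text
time: 4.97
tool_pos: [0.4744, -0.1779, 0.094]
tool_rot: [0.502, 0.501, 0.499, -0.498]
contact_force: [-0.2, 0.1, -2.1]
gripper_width: 0.653
```

```bash
python3 d.py .4729 -.177 .085 0
```

```text
shift [ 0.36 -0.06 -0.04]
turn [ 0.03 -0.01 -0.07]
t 4.97 pos [ 0.4744 -0.1779  0.094 ] yaw 0.2 x [ 0.006  0.001 -1.   ] F [-0.2  0.1 -2.1] T [ 0.06  0.04 -0.01] w 0.653 j1,6 [-0.51 -0.51]
```

>>> drive_tool:
  series:
    - {"x": 0.06,"y": -0.05,"z": -0.03,"ax": 0,"ay": 0,"az": 0}
    - {"x": 0.12,"y": -0.05,"z": -0.03,"ax": 0,"ay": 0,"az": 0}
    - {"x": 0.12,"y": -0.05,"z": -0.03,"ax": 0,"ay": 0,"az": 0}

```text
time: 5.22
tool_pos: [0.4725, -0.1768, 0.0906]
tool_rot: [0.501, 0.501, 0.5, -0.498]
contact_force: [-0.7, 0.5, -2.7]
gripper_width: 0.657
```

```bash
python3 d.py .4729 -.177 .085 0
```

```text
shift [0.22 0.01 0.01]
turn [ 0.03 -0.01 -0.05]
t 5.22 pos [ 0.4725 -0.1768  0.0906] yaw 0.2 x [ 0.004  0.001 -1.   ] F [-0.7  0.5 -2.7] T [ 0.11  0.19 -0.02] w 0.657 j1,6 [-0.51 -0.51]
```

>>> drive_tool:
  series:
    - {"x": 0.05,"y": 0,"z": 0,"ax": 0,"ay": 0,"az": 0}
    - {"x": 0.1,"y": 0,"z": 0,"ax": 0,"ay": 0,"az": 0}
    - {"x": 0.1,"y": 0,"z": 0,"ax": 0,"ay": 0,"az": 0}

```text
time: 5.47
tool_pos: [0.4721, -0.1765, 0.087]
tool_rot: [0.501, 0.501, 0.5, -0.498]
contact_force: [-1.3, 1.1, -3.5]
gripper_width: 0.655
```

```bash
python3 d.py .4729 -.177 .085 0
```

```text
shift [0.08 0.03 0.02]
turn [ 0.03 -0.02 -0.04]
t 5.47 pos [ 0.4721 -0.1765  0.087 ] yaw 0.2 x [ 0.003  0.002 -1.   ] F [-1.3  1.1 -3.5] T [0.09 0.25 0.03] w 0.655 j1,6 [-0.51 -0.51]
```

>>> drive_tool:
  series:
    - {"x": 0.05,"y": 0,"z": 0,"ax": 0,"ay": 0,"az": 0}
    - {"x": 0.1,"y": 0,"z": 0,"ax": 0,"ay": 0,"az": 0}
    - {"x": 0.1,"y": 0,"z": 0,"ax": 0,"ay": 0,"az": 0}

```text
time: 5.72
tool_pos: [0.4721, -0.1766, 0.085]
tool_rot: [0.501, 0.501, 0.5, -0.498]
contact_force: [-4.0, 0.5, -3.4]
gripper_width: 0.652
```

```bash
python3 d.py .4729 -.177 .085 0
```

```text
shift [-0.    0.03  0.02]
turn [ 0.03 -0.02 -0.04]
t 5.72 pos [ 0.4721 -0.1766  0.085 ] yaw 0.2 x [ 0.003  0.002 -1.   ] F [-4.   0.5 -3.4] T [0.21 0.6  0.03] w 0.652 j1,6 [-0.51 -0.51]
```

>>> drive_tool:
  series:
    - {"x": 0,"y": -0.04,"z": 0,"ax": 0,"ay": 0,"az": 0}
    - {"x": 0.05,"y": -0.04,"z": 0,"ax": 0,"ay": 0,"az": 0}
    - {"x": 0.1,"y": -0.04,"z": 0,"ax": 0,"ay": 0,"az": 0}
    - {"x": 0.15,"y": -0.04,"z": 0,"ax": 0,"ay": 0,"az": 0}
    - {"x": 0.15,"y": -0.04,"z": 0,"ax": 0,"ay": 0,"az": 0}

```text
time: 6.13
tool_pos: [0.4719, -0.1768, 0.0817]
tool_rot: [0.502, 0.501, 0.5, -0.498]
contact_force: [-1.2, 1.7, -3.0]
gripper_width: 0.656
```

```bash
python3 d.py .4729 -.177 .085 0
```

```text
shift [-0.13  0.04  0.01]
turn [ 0.03 -0.01 -0.06]
t 6.13 pos [ 0.4719 -0.1768  0.0817] yaw 0.2 x [ 0.005  0.001 -1.   ] F [-1.2  1.7 -3. ] T [ 0.25  0.33 -0.05] w 0.656 j1,6 [-0.51 -0.51]
```

>>> drive_tool:
  series:
    - {"x": 0.1,"y": -0.01,"z": -0.02,"ax": 0,"ay": 0,"az": 0}
    - {"x": 0.2,"y": -0.01,"z": -0.02,"ax": 0,"ay": 0,"az": 0}
    - {"x": 0.3,"y": -0.01,"z": -0.02,"ax": 0,"ay": 0,"az": 0}
    - {"x": 0.4,"y": -0.01,"z": -0.02,"ax": 0,"ay": 0,"az": 0}
    - {"x": 0.4,"y": -0.01,"z": -0.02,"ax": 0,"ay": 0,"az": 0}

```text
time: 6.55
tool_pos: [0.4717, -0.1764, 0.0712]
tool_rot: [0.502, 0.501, 0.5, -0.498]
contact_force: [0.4, -0.2, -3.3]
gripper_width: 0.657
```

```bash
python3 d.py .4729 -.177 .036 0
```

```text
shift [1.41 0.04 0.02]
turn [ 0.03 -0.01 -0.06]
t 6.55 pos [ 0.4717 -0.1764  0.0712] yaw 0.2 x [ 0.005  0.001 -1.   ] F [ 0.4 -0.2 -3.3] T [-0.02 -0.02  0.04] w 0.657 j1,6 [-0.51 -0.51]
```

Clean: no side force. The seat should be reached at TCP z of about 0.036.

>>> drive_tool:
  series:
    - {"x": 0.15,"y": 0,"z": 0,"ax": 0,"ay": 0,"az": 0}
    - {"x": 0.35,"y": 0,"z": 0,"ax": 0,"ay": 0,"az": 0}
    - {"x": 0.55,"y": 0,"z": 0,"ax": 0,"ay": 0,"az": 0}
    - {"x": 0.75,"y": 0,"z": 0,"ax": 0,"ay": 0,"az": 0}
    - {"x": 0.75,"y": 0,"z": 0,"ax": 0,"ay": 0,"az": 0}

```text
time: 6.97
tool_pos: [0.4712, -0.176, 0.0516]
tool_rot: [0.501, 0.501, 0.5, -0.498]
contact_force: [-1.0, -0.5, -4.7]
gripper_width: 0.654
```

```bash
python3 d.py .4729 -.177 .036 0
```

```text
shift [0.62 0.07 0.04]
turn [ 0.03 -0.02 -0.04]
t 6.97 pos [ 0.4712 -0.176   0.0516] yaw 0.2 x [ 0.004  0.002 -1.   ] F [-1.  -0.5 -4.7] T [ 0.02  0.   -0.02] w 0.654 j1,6 [-0.51 -0.51]
```

>>> drive_tool:
  series:
    - {"x": 0.12,"y": 0,"z": 0,"ax": 0,"ay": 0,"az": 0}
    - {"x": 0.24,"y": 0,"z": 0,"ax": 0,"ay": 0,"az": 0}
    - {"x": 0.36,"y": 0,"z": 0,"ax": 0,"ay": 0,"az": 0}
    - {"x": 0.45,"y": 0,"z": 0,"ax": 0,"ay": 0,"az": 0}
    - {"x": 0.45,"y": 0,"z": 0,"ax": 0,"ay": 0,"az": 0}

```text
time: 7.38
tool_pos: [0.4717, -0.1762, 0.0413]
tool_rot: [0.502, 0.501, 0.5, -0.498]
contact_force: [-0.2, 0.6, -3.7]
gripper_width: 0.654
```

```bash
python3 d.py .4729 -.177 .036 0
```

```text
shift [0.21 0.05 0.03]
turn [ 0.03 -0.02 -0.06]
t 7.38 pos [ 0.4717 -0.1762  0.0413] yaw 0.2 x [ 0.005  0.001 -1.   ] F [-0.2  0.6 -3.7] T [ 0.04 -0.02 -0.06] w 0.654 j1,6 [-0.51 -0.51]
```

>>> drive_tool:
  series:
    - {"x": 0.06,"y": 0,"z": 0,"ax": 0,"ay": 0,"az": 0}
    - {"x": 0.12,"y": 0,"z": 0,"ax": 0,"ay": 0,"az": 0}
    - {"x": 0.12,"y": 0,"z": 0,"ax": 0,"ay": 0,"az": 0}

```text
time: 7.63
tool_pos: [0.4719, -0.1764, 0.0387]
tool_rot: [0.502, 0.501, 0.5, -0.498]
contact_force: [-0.2, 0.1, -3.8]
gripper_width: 0.653
```

```bash
python3 d.py .4729 -.177 .036 0
```

```text
shift [0.11 0.04 0.02]
turn [ 0.03 -0.01 -0.06]
t 7.63 pos [ 0.4719 -0.1764  0.0387] yaw 0.2 x [ 0.005  0.001 -1.   ] F [-0.2  0.1 -3.8] T [ 0.02  0.02 -0.03] w 0.653 j1,6 [-0.51 -0.51]
```

>>> drive_tool:
  series:
    - {"x": 0.04,"y": 0,"z": 0,"ax": 0,"ay": 0,"az": 0}
    - {"x": 0.08,"y": 0,"z": 0,"ax": 0,"ay": 0,"az": 0}
    - {"x": 0.08,"y": 0,"z": 0,"ax": 0,"ay": 0,"az": 0}

```text
time: 7.88
tool_pos: [0.4719, -0.1764, 0.0367]
tool_rot: [0.502, 0.501, 0.5, -0.498]
contact_force: [-0.9, 0.3, -3.8]
gripper_width: 0.656
```

```bash
python3 d.py .4729 -.177 .036 0
```

```text
shift [0.03 0.04 0.02]
turn [ 0.03 -0.01 -0.06]
t 7.88 pos [ 0.4719 -0.1764  0.0367] yaw 0.2 x [ 0.005  0.001 -1.   ] F [-0.9  0.3 -3.8] T [ 0.03  0.08 -0.02] w 0.656 j1,6 [-0.51 -0.51]
```

>>> drive_tool:
  series:
    - {"x": 0.03,"y": 0,"z": 0,"ax": 0,"ay": 0,"az": 0}
    - {"x": 0.06,"y": 0,"z": 0,"ax": 0,"ay": 0,"az": 0}
    - {"x": 0.06,"y": 0,"z": 0,"ax": 0,"ay": 0,"az": 0}

```text
time: 8.13
tool_pos: [0.472, -0.1765, 0.0363]
tool_rot: [0.502, 0.501, 0.5, -0.498]
contact_force: [-4.4, 1.7, 5.3]
gripper_width: 0.654
```

```bash
python3 d.py .4729 -.177 .036 0
```

```text
shift [0.01 0.04 0.02]
turn [ 0.03 -0.01 -0.05]
t 8.13 pos [ 0.472  -0.1765  0.0363] yaw 0.2 x [ 0.005  0.001 -1.   ] F [-4.4  1.7  5.3] T [ 0.26  0.81 -0.05] w 0.654 j1,6 [-0.51 -0.51]
```

>>> drive_tool:
  series:
    - {"x": 0.03,"y": 0,"z": 0,"ax": 0,"ay": 0,"az": 0}
    - {"x": 0.06,"y": 0,"z": 0,"ax": 0,"ay": 0,"az": 0}
    - {"x": 0.06,"y": 0,"z": 0,"ax": 0,"ay": 0,"az": 0}

```text
time: 8.38
tool_pos: [0.4721, -0.1765, 0.0362]
tool_rot: [0.501, 0.501, 0.5, -0.498]
contact_force: [-9.3, 4.0, 14.8]
gripper_width: 0.659
```

```bash
python3 d.py .4729 -.177 .036 0
```

```text
shift [0.01 0.03 0.02]
turn [ 0.03 -0.02 -0.04]
t 8.38 pos [ 0.4721 -0.1765  0.0362] yaw 0.2 x [ 0.004  0.001 -1.   ] F [-9.3  4.  14.8] T [ 0.68  1.71 -0.09] w 0.659 j1,6 [-0.51 -0.51]
```

Seated: contact at 0.0362, as predicted. I'll relax and release.

>>> drive_tool:
  series:
    - {"x": -0.06,"y": 0,"z": 0,"ax": 0,"ay": 0,"az": 0}
    - {"x": -0.06,"y": 0,"z": 0,"ax": 0,"ay": 0,"az": 0}

```text
time: 8.55
tool_pos: [0.472, -0.1765, 0.0362]
tool_rot: [0.502, 0.501, 0.5, -0.498]
contact_force: [-4.8, 0.9, 5.7]
gripper_width: 0.653
```

>>> drive_tool:
  series:
    - {"x": 0,"y": 0,"z": 0,"ax": 0,"ay": 0,"az": 0}
    - {"x": 0,"y": 0,"z": 0,"ax": 0,"ay": 0,"az": 0}
    - {"x": 0,"y": 0,"z": 0,"ax": 0,"ay": 0,"az": 0}
    - {"x": 0,"y": 0,"z": 0,"ax": 0,"ay": 0,"az": 0}
    - {"x": 0,"y": 0,"z": 0,"ax": 0,"ay": 0,"az": 0}
  hand: 1

```text
time: 8.97
tool_pos: [0.4722, -0.1766, 0.0355]
tool_rot: [0.502, 0.501, 0.499, -0.498]
contact_force: [-0.4, 0.5, -0.6]
gripper_width: 0.997
```

>>> drive_tool:
  series:
    - {"x": -0.5,"y": 0,"z": 0,"ax": 0,"ay": 0,"az": 0}
    - {"x": -1.5,"y": 0,"z": 0,"ax": 0,"ay": 0,"az": 0}
    - {"x": -3,"y": 0,"z": 0,"ax": 0,"ay": 0,"az": 0}
    - {"x": -4,"y": 0,"z": 0,"ax": 0,"ay": 0,"az": 0}
    - {"x": -4,"y": 0,"z": 0,"ax": 0,"ay": 0,"az": 0}

```text
time: 9.38
tool_pos: [0.4753, -0.1786, 0.1435]
tool_rot: [0.506, 0.502, 0.495, -0.496]
contact_force: [1.3, -0.1, 1.2]
gripper_width: 0.999
```

```bash
python3 d.py .444 .3243 .08 0;python3 - <<'E'
from h import *
from plant import cams
f=cams.grab_frame("scene");cv2.imwrite("pics/k1.png",cv2.resize(f["img"][150:250,115:215],None,fx=6,fy=6,interpolation=cv2.INTER_CUBIC))
E
```

```text
shift [  2.41  -1.24 -20.13]
turn [ 0.03  0.06 -0.19]
t 9.38 pos [ 0.4753 -0.1786  0.1435] yaw 0.2 x [ 0.017 -0.005 -1.   ] F [ 1.3 -0.1  1.2] T [ 0.01 -0.02 -0.02] w 0.999 j1,6 [-0.51 -0.51]
```

View pics/k1.png

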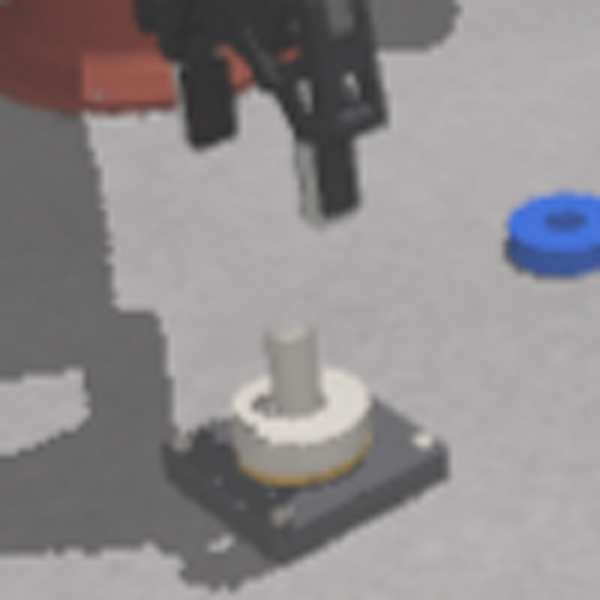

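Large spacer home: crop (300,440), flat on the flange. Next is the medium one.

>>> drive_tool:
  series:
    - {"x": 1.2,"y": -1.2,"z": -20,"ax": 0,"ay": 0,"az": 0}
    - {"x": 1.2,"y": -1.2,"z": -20,"ax": 0,"ay": 0,"az": 0}
    - {"x": 1.2,"y": -1.2,"z": -20,"ax": 0,"ay": 0,"az": 0}
    - {"x": 1.2,"y": -1.2,"z": -20,"ax": 0,"ay": 0,"az": 0}
    - {"x": 1.2,"y": -1.2,"z": -20,"ax": 0,"ay": 0,"az": 0}

```text
time: 9.85
tool_pos: [0.4571, 0.0328, 0.1221]
tool_rot: [0.501, 0.501, 0.5, -0.498]
contact_force: [1.0, 0.6, 0.3]
gripper_width: 1.001
```

```bash
python3 d.py .445 .3243 .08 0
```

```text
shift [  1.7   -0.47 -11.66]
turn [ 0.02 -0.01 -0.05]
t 9.85 pos [0.4571 0.0328 0.1221] yaw 0.1 x [ 0.004  0.001 -1.   ] F [1.  0.6 0.3] T [0.08 0.02 0.03] w 1.001 j1,6 [-0.09 -0.09]
```

>>> drive_tool:
  series:
    - {"x": 1.4,"y": -0.45,"z": -11.2,"ax": 0,"ay": 0,"az": 0}
    - {"x": 1.4,"y": -0.45,"z": -11.2,"ax": 0,"ay": 0,"az": 0}
    - {"x": 1.4,"y": -0.45,"z": -11.2,"ax": 0,"ay": 0,"az": 0}
    - {"x": 1.4,"y": -0.45,"z": -11.2,"ax": 0,"ay": 0,"az": 0}
    - {"x": 1.4,"y": -0.45,"z": -11.2,"ax": 0,"ay": 0,"az": 0}

```text
time: 10.27
tool_pos: [0.4483, 0.2395, 0.0963]
tool_rot: [0.502, 0.5, 0.5, -0.498]
contact_force: [0.5, -0.6, 0.1]
gripper_width: 0.997
```

```bash
python3 d.py .445 .3243 .05 0
```

```text
shift [ 1.85 -0.13 -3.39]
turn [ 0.04 -0.   -0.05]
t 10.27 pos [0.4483 0.2395 0.0963] yaw 0.2 x [ 0.004  0.    -1.   ] F [ 0.5 -0.6  0.1] T [-0.02  0.01 -0.  ] w 0.997 j1,6 [0.34 0.34]
```

>>> drive_tool:
  series:
    - {"x": 0.9,"y": -0.13,"z": -1.6,"ax": 0.03,"ay": 0,"az": -0.05}
    - {"x": 1.5,"y": -0.13,"z": -2.9,"ax": 0.03,"ay": 0,"az": -0.05}
    - {"x": 1.6,"y": -0.13,"z": -2.9,"ax": 0.03,"ay": 0,"az": -0.05}
    - {"x": 1.6,"y": -0.13,"z": -2.9,"ax": 0.03,"ay": 0,"az": -0.05}

```text
time: 10.6
tool_pos: [0.444, 0.3106, 0.0544]
tool_rot: [0.5, 0.498, 0.501, -0.501]
contact_force: [0.0, 0.9, -0.8]
gripper_width: 1.005
```

```bash
python3 d.py .445 .3243 .004 0
```

```text
shift [ 2.02  0.05 -0.55]
turn [0.04 0.02 0.05]
t 10.6 pos [0.444  0.3106 0.0544] yaw 0.2 x [-0.004 -0.002 -1.   ] F [ 0.   0.9 -0.8] T [-0.04 -0.01  0.01] w 1.005 j1,6 [0.47 0.47]
```

>>> drive_tool:
  series:
    - {"x": 0.5,"y": 0.04,"z": -0.55,"ax": 0.03,"ay": 0,"az": 0.03}
    - {"x": 1.2,"y": 0.04,"z": -0.55,"ax": 0.03,"ay": 0,"az": 0.03}
    - {"x": 1.9,"y": 0.04,"z": -0.55,"ax": 0.03,"ay": 0,"az": 0.03}
    - {"x": 2.0,"y": 0.04,"z": -0.55,"ax": 0.03,"ay": 0,"az": 0.03}
    - {"x": 2.0,"y": 0.04,"z": -0.55,"ax": 0.03,"ay": 0,"az": 0.03}

```text
time: 11.02
tool_pos: [0.4466, 0.3223, 0.0065]
tool_rot: [0.499, 0.501, 0.499, -0.501]
contact_force: [0.6, -0.2, 1.3]
gripper_width: 1.003
```

```bash
python3 d.py .445 .3243 .004 0
```

```text
shift [ 0.1  -0.07 -0.08]
turn [-0.04  0.01 -0.01]
t 11.02 pos [0.4466 0.3223 0.0065] yaw -0.2 x [ 0.001 -0.001 -1.   ] F [ 0.6 -0.2  1.3] T [ 0.01 -0.    0.02] w 1.003 j1,6 [0.49 0.49]
```

>>> drive_tool:
  series:
    - {"x": 0.04,"y": -0.06,"z": -0.08,"ax": 0,"ay": 0,"az": 0}
    - {"x": 0.04,"y": -0.06,"z": -0.08,"ax": 0,"ay": 0,"az": 0}

```text
time: 11.18
tool_pos: [0.4468, 0.3261, 0.0079]
tool_rot: [0.5, 0.503, 0.498, -0.499]
contact_force: [-0.5, -0.2, -0.2]
gripper_width: 1.001
```

>>> drive_tool:
  series:
    - {"x": 0,"y": 0,"z": 0,"ax": 0,"ay": 0,"az": 0}
    - {"x": 0,"y": 0,"z": 0,"ax": 0,"ay": 0,"az": 0}
    - {"x": 0,"y": 0,"z": 0,"ax": 0,"ay": 0,"az": 0}
    - {"x": 0,"y": 0,"z": 0,"ax": 0,"ay": 0,"az": 0}
    - {"x": 0,"y": 0,"z": 0,"ax": 0,"ay": 0,"az": 0}
  hand: 0

```text
time: 11.6
tool_pos: [0.446, 0.3263, 0.0081]
tool_rot: [0.5, 0.501, 0.499, -0.5]
contact_force: [-4.7, -2.5, 9.4]
gripper_width: 0.544
```

>>> drive_tool:
  series:
    - {"x": 0,"y": 0,"z": 0,"ax": 0,"ay": 0,"az": 0}
    - {"x": 0,"y": 0,"z": 0,"ax": 0,"ay": 0,"az": 0}
    - {"x": 0,"y": 0,"z": 0,"ax": 0,"ay": 0,"az": 0}

```text
time: 11.85
tool_pos: [0.446, 0.3262, 0.008]
tool_rot: [0.5, 0.501, 0.499, -0.5]
contact_force: [-5.0, -0.4, 8.9]
gripper_width: 0.542
```

```bash
python3 d.py .445 .3243 .13 0
```

```text
shift [-4.88 -0.03  0.07]
turn [-0.03 -0.01 -0.03]
t 11.85 pos [0.446  0.3262 0.008 ] yaw -0.1 x [ 0.003  0.001 -1.   ] F [-5.  -0.4  8.9] T [-0.34  0.79 -0.03] w 0.542 j1,6 [0.5 0.5]
```

>>> drive_tool:
  series:
    - {"x": -0.4,"y": 0,"z": 0,"ax": 0,"ay": 0,"az": 0}
    - {"x": -1.2,"y": 0,"z": 0,"ax": 0,"ay": 0,"az": 0}
    - {"x": -2.5,"y": 0,"z": 1,"ax": 0,"ay": 0,"az": 0}
    - {"x": -4,"y": 0.3,"z": 2.3,"ax": 0,"ay": 0,"az": 0}
    - {"x": -4.9,"y": 0.4,"z": 3.8,"ax": 0,"ay": 0,"az": 0}

```text
time: 12.27
tool_pos: [0.4555, 0.2396, 0.1261]
tool_rot: [0.501, 0.502, 0.499, -0.498]
contact_force: [2.4, -1.5, -2.1]
gripper_width: 0.544
```

```bash
python3 d.py .472 -.175 .13 0
```

```text
shift [-0.19  0.66 16.58]
turn [ 0.   -0.03 -0.08]
t 12.27 pos [0.4555 0.2396 0.1261] yaw 0.0 x [ 0.007  0.002 -1.   ] F [ 2.4 -1.5 -2.1] T [-0.06 -0.06 -0.05] w 0.544 j1,6 [0.34 0.34]
```

>>> drive_tool:
  series:
    - {"x": -0.2,"y": 0.6,"z": 16,"ax": 0,"ay": 0,"az": 0}
    - {"x": -0.2,"y": 0.6,"z": 16,"ax": 0,"ay": 0,"az": 0}
    - {"x": -0.2,"y": 0.6,"z": 16,"ax": 0,"ay": 0,"az": 0}
    - {"x": -0.2,"y": 0.6,"z": 16,"ax": 0,"ay": 0,"az": 0}
    - {"x": -0.2,"y": 0.6,"z": 16,"ax": 0,"ay": 0,"az": 0}

```text
time: 12.68
tool_pos: [0.4613, 0.0293, 0.1259]
tool_rot: [0.5, 0.502, 0.499, -0.499]
contact_force: [1.3, 0.2, -1.5]
gripper_width: 0.545
```

```bash
python3 d.py .472 -.175 .13 0
```

```text
shift [-0.17  0.44  8.17]
turn [-0.02 -0.01 -0.05]
t 12.68 pos [0.4613 0.0293 0.1259] yaw -0.1 x [ 0.004  0.001 -1.   ] F [ 1.3  0.2 -1.5] T [-0.03 -0.03  0.  ] w 0.545 j1,6 [-0.1 -0.1]
```

>>> drive_tool:
  series:
    - {"x": -0.2,"y": 0.2,"z": 1.67,"ax": 0,"ay": 0,"az": 0}
    - {"x": -0.2,"y": 0.3,"z": 3.3,"ax": 0,"ay": 0,"az": 0}
    - {"x": -0.2,"y": 0.4,"z": 5,"ax": 0,"ay": 0,"az": 0}
    - {"x": -0.2,"y": 0.4,"z": 6.5,"ax": 0,"ay": 0,"az": 0}
    - {"x": -0.2,"y": 0.4,"z": 7.5,"ax": 0,"ay": 0,"az": 0}

```text
time: 13.1
tool_pos: [0.4709, -0.1598, 0.1309]
tool_rot: [0.5, 0.502, 0.498, -0.5]
contact_force: [0.5, 0.0, -1.9]
gripper_width: 0.541
```

>>> drive_tool:
  series:
    - {"x": 0,"y": 0,"z": 0,"ax": 0,"ay": 0,"az": 0}
    - {"x": 0,"y": 0,"z": 0,"ax": 0,"ay": 0,"az": 0}

```text
time: 13.27
tool_pos: [0.471, -0.1575, 0.1305]
tool_rot: [0.499, 0.502, 0.498, -0.5]
contact_force: [-0.3, 0.6, -1.3]
gripper_width: 0.541
```

```bash
python3 d.py .472 -.175 .11 0
```

```text
shift [0.82 0.04 0.7 ]
turn [-0.06 -0.02 -0.04]
t 13.27 pos [ 0.471  -0.1575  0.1305] yaw -0.3 x [ 0.003  0.001 -1.   ] F [-0.3  0.6 -1.3] T [0.02 0.03 0.01] w 0.541 j1,6 [-0.47 -0.47]
```

>>> drive_tool:
  series:
    - {"x": 0,"y": 0.04,"z": 0.35,"ax": 0,"ay": 0,"az": 0}
    - {"x": 0.3,"y": 0.04,"z": 0.7,"ax": 0,"ay": 0,"az": 0}
    - {"x": 0.8,"y": 0.04,"z": 0.7,"ax": 0,"ay": 0,"az": 0}
    - {"x": 0.8,"y": 0.04,"z": 0.7,"ax": 0,"ay": 0,"az": 0}
    - {"x": 0.8,"y": 0.04,"z": 0.7,"ax": 0,"ay": 0,"az": 0}

```text
time: 13.68
tool_pos: [0.4713, -0.1727, 0.1084]
tool_rot: [0.499, 0.501, 0.5, -0.5]
contact_force: [-0.3, -0.2, -2.8]
gripper_width: 0.544
```

```bash
python3 d.py .472 -.175 .096 0;python3 - <<'E'
from h import *
from plant import cams
s=cams.grab_frame("scene")
cv2.imwrite("pics/z2.png",cv2.convertScaleAbs(cv2.resize(s["img"][172:232,145:182],None,fx=10,fy=10,interpolation=cv2.INTER_CUBIC),alpha=1.3))
E
```

```text
shift [0.5  0.03 0.1 ]
turn [-0.02 -0.03 -0.  ]
t 13.68 pos [ 0.4713 -0.1727  0.1084] yaw -0.1 x [ 0.     0.003 -1.   ] F [-0.3 -0.2 -2.8] T [ 0.01 -0.03 -0.03] w 0.544 j1,6 [-0.5 -0.5]
```

View pics/z2.png

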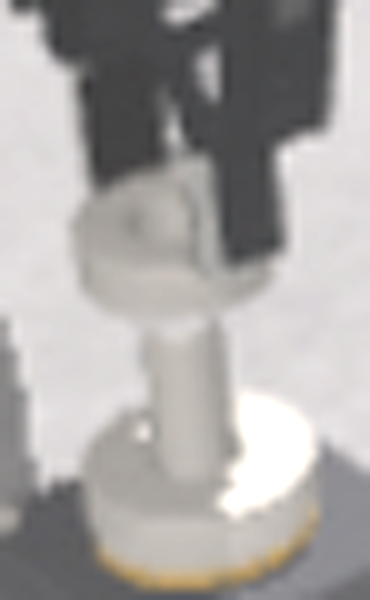

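Scene crop: the medium ring is centred at about (175,245) above the spindle tip at (188,325), which matches the projected vertical. Descending gently.

>>> drive_tool:
  series:
    - {"x": 0.1,"y": 0.03,"z": 0.08,"ax": 0,"ay": 0,"az": 0}
    - {"x": 0.25,"y": 0.03,"z": 0.08,"ax": 0,"ay": 0,"az": 0}
    - {"x": 0.4,"y": 0.03,"z": 0.08,"ax": 0,"ay": 0,"az": 0}
    - {"x": 0.5,"y": 0.03,"z": 0.08,"ax": 0,"ay": 0,"az": 0}
    - {"x": 0.5,"y": 0.03,"z": 0.08,"ax": 0,"ay": 0,"az": 0}

```text
time: 14.15
tool_pos: [0.4727, -0.1755, 0.0971]
tool_rot: [0.5, 0.502, 0.499, -0.5]
contact_force: [0.5, 0.9, -2.8]
gripper_width: 0.539
```

>>> drive_tool:
  series:
    - {"x": 0.06,"y": 0,"z": 0,"ax": 0,"ay": 0,"az": 0}
    - {"x": 0.12,"y": 0,"z": 0,"ax": 0,"ay": 0,"az": 0}
    - {"x": 0.12,"y": 0,"z": 0,"ax": 0,"ay": 0,"az": 0}

```text
time: 14.4
tool_pos: [0.4731, -0.1758, 0.0947]
tool_rot: [0.5, 0.502, 0.499, -0.5]
contact_force: [0.3, -0.1, -2.6]
gripper_width: 0.543
```

```bash
python3 d.py .472 -.175 .09 0
```

```text
shift [ 0.19 -0.04 -0.03]
turn [-0.03 -0.01 -0.04]
t 14.4 pos [ 0.4731 -0.1758  0.0947] yaw -0.1 x [ 0.003  0.001 -1.   ] F [ 0.3 -0.1 -2.6] T [0.03 0.   0.06] w 0.543 j1,6 [-0.5 -0.5]
```

>>> drive_tool:
  series:
    - {"x": 0.06,"y": -0.04,"z": -0.03,"ax": 0,"ay": 0,"az": 0}
    - {"x": 0.12,"y": -0.04,"z": -0.03,"ax": 0,"ay": 0,"az": 0}
    - {"x": 0.12,"y": -0.04,"z": -0.03,"ax": 0,"ay": 0,"az": 0}

```text
time: 14.65
tool_pos: [0.472, -0.175, 0.0916]
tool_rot: [0.5, 0.502, 0.499, -0.5]
contact_force: [-0.1, -0.9, -2.4]
gripper_width: 0.546
```

```bash
python3 d.py .472 -.175 .09 0
```

```text
shift [ 0.07 -0.    0.  ]
turn [-0.03 -0.01 -0.03]
t 14.65 pos [ 0.472  -0.175   0.0916] yaw -0.1 x [ 0.003  0.001 -1.   ] F [-0.1 -0.9 -2.4] T [-0.05  0.01 -0.05] w 0.546 j1,6 [-0.5 -0.5]
```

>>> drive_tool:
  series:
    - {"x": 0.05,"y": 0,"z": 0,"ax": 0,"ay": 0,"az": 0}
    - {"x": 0.1,"y": 0,"z": 0,"ax": 0,"ay": 0,"az": 0}
    - {"x": 0.1,"y": 0,"z": 0,"ax": 0,"ay": 0,"az": 0}

```text
time: 14.9
tool_pos: [0.472, -0.1749, 0.0892]
tool_rot: [0.5, 0.502, 0.499, -0.5]
contact_force: [-0.0, 0.2, -1.8]
gripper_width: 0.541
```

```bash
python3 d.py .472 -.175 .09 0
```

```text
shift [-0.03  0.    0.  ]
turn [-0.03 -0.02 -0.03]
t 14.9 pos [ 0.472  -0.1749  0.0892] yaw -0.1 x [ 0.003  0.001 -1.   ] F [-0.   0.2 -1.8] T [0.09 0.16 0.02] w 0.541 j1,6 [-0.5 -0.5]
```

Threading without resistance so far. Seat expected at TCP of about 0.054.

>>> drive_tool:
  series:
    - {"x": 0.06,"y": 0,"z": 0,"ax": 0,"ay": 0,"az": 0}
    - {"x": 0.12,"y": 0,"z": 0,"ax": 0,"ay": 0,"az": 0}
    - {"x": 0.18,"y": 0,"z": 0,"ax": 0,"ay": 0,"az": 0}
    - {"x": 0.24,"y": 0,"z": 0,"ax": 0,"ay": 0,"az": 0}

```text
time: 15.23
tool_pos: [0.472, -0.175, 0.0833]
tool_rot: [0.5, 0.502, 0.499, -0.5]
contact_force: [-2.5, 0.8, -1.0]
gripper_width: 0.542
```

```bash
python3 d.py .472 -.175 .054 0
```

```text
shift [ 1.17 -0.    0.  ]
turn [-0.03 -0.01 -0.03]
t 15.23 pos [ 0.472  -0.175   0.0833] yaw -0.1 x [ 0.003  0.001 -1.   ] F [-2.5  0.8 -1. ] T [0.19 0.43 0.01] w 0.542 j1,6 [-0.5 -0.5]
```

>>> drive_tool:
  series:
    - {"x": 0.08,"y": 0,"z": 0,"ax": 0,"ay": 0,"az": 0}
    - {"x": 0.16,"y": 0,"z": 0,"ax": 0,"ay": 0,"az": 0}
    - {"x": 0.24,"y": 0,"z": 0,"ax": 0,"ay": 0,"az": 0}
    - {"x": 0.32,"y": 0,"z": 0,"ax": 0,"ay": 0,"az": 0}
    - {"x": 0.4,"y": 0,"z": 0,"ax": 0,"ay": 0,"az": 0}

```text
time: 15.65
tool_pos: [0.472, -0.175, 0.0732]
tool_rot: [0.5, 0.502, 0.499, -0.5]
contact_force: [-4.7, 1.7, 1.1]
gripper_width: 0.539
```

```bash
python3 d.py .472 -.175 .054 0
```

```text
shift [ 0.77 -0.    0.  ]
turn [-0.03 -0.02 -0.03]
t 15.65 pos [ 0.472  -0.175   0.0732] yaw -0.1 x [ 0.003  0.001 -1.   ] F [-4.7  1.7  1.1] T [ 0.31  0.71 -0.02] w 0.539 j1,6 [-0.5 -0.5]
```

>>> drive_tool:
  series:
    - {"x": 0,"y": -0.04,"z": -0.02,"ax": 0,"ay": 0,"az": 0}
    - {"x": 0.06,"y": -0.05,"z": -0.02,"ax": 0,"ay": 0,"az": 0}
    - {"x": 0.12,"y": -0.05,"z": -0.02,"ax": 0,"ay": 0,"az": 0}
    - {"x": 0.12,"y": -0.05,"z": -0.02,"ax": 0,"ay": 0,"az": 0}

```text
time: 15.98
tool_pos: [0.4713, -0.1747, 0.0703]
tool_rot: [0.5, 0.502, 0.498, -0.499]
contact_force: [0.3, -0.2, -2.3]
gripper_width: 0.542
```

```bash
python3 d.py .472 -.175 .054 0
```

```text
shift [0.65 0.02 0.01]
turn [-0.03 -0.01 -0.05]
t 15.98 pos [ 0.4713 -0.1747  0.0703] yaw -0.1 x [ 0.004  0.001 -1.   ] F [ 0.3 -0.2 -2.3] T [0.   0.05 0.03] w 0.542 j1,6 [-0.5 -0.5]
```

>>> drive_tool:
  series:
    - {"x": 0.1,"y": 0,"z": 0,"ax": 0,"ay": 0,"az": 0}
    - {"x": 0.2,"y": 0,"z": 0,"ax": 0,"ay": 0,"az": 0}
    - {"x": 0.3,"y": 0,"z": 0,"ax": 0,"ay": 0,"az": 0}
    - {"x": 0.4,"y": 0,"z": 0,"ax": 0,"ay": 0,"az": 0}
    - {"x": 0.4,"y": 0,"z": 0,"ax": 0,"ay": 0,"az": 0}

```text
time: 16.4
tool_pos: [0.4707, -0.1743, 0.0597]
tool_rot: [0.5, 0.502, 0.499, -0.5]
contact_force: [0.2, 0.5, -2.5]
gripper_width: 0.545
```

```bash
python3 d.py .472 -.175 .054 0
```

```text
shift [0.23 0.05 0.03]
turn [-0.03 -0.02 -0.03]
t 16.4 pos [ 0.4707 -0.1743  0.0597] yaw -0.1 x [ 0.002  0.002 -1.   ] F [ 0.2  0.5 -2.5] T [ 0.06 -0.02 -0.05] w 0.545 j1,6 [-0.5 -0.5]
```

>>> drive_tool:
  series:
    - {"x": 0.06,"y": 0,"z": 0,"ax": 0,"ay": 0,"az": 0}
    - {"x": 0.12,"y": 0,"z": 0,"ax": 0,"ay": 0,"az": 0}
    - {"x": 0.16,"y": 0,"z": 0,"ax": 0,"ay": 0,"az": 0}
    - {"x": 0.16,"y": 0,"z": 0,"ax": 0,"ay": 0,"az": 0}

```text
time: 16.73
tool_pos: [0.471, -0.1745, 0.0562]
tool_rot: [0.5, 0.502, 0.499, -0.5]
contact_force: [0.4, -0.5, -2.4]
gripper_width: 0.544
```

```bash
python3 d.py .472 -.175 .054 0
```

```text
shift [0.09 0.04 0.02]
turn [-0.03 -0.01 -0.04]
t 16.73 pos [ 0.471  -0.1745  0.0562] yaw -0.1 x [ 0.003  0.001 -1.   ] F [ 0.4 -0.5 -2.4] T [ 0.04 -0.03 -0.05] w 0.544 j1,6 [-0.5 -0.5]
```

>>> drive_tool:
  series:
    - {"x": 0.05,"y": 0,"z": 0,"ax": 0,"ay": 0,"az": 0}
    - {"x": 0.08,"y": 0,"z": 0,"ax": 0,"ay": 0,"az": 0}
    - {"x": 0.08,"y": 0,"z": 0,"ax": 0,"ay": 0,"az": 0}

```text
time: 16.98
tool_pos: [0.4711, -0.1745, 0.0543]
tool_rot: [0.5, 0.502, 0.499, -0.5]
contact_force: [0.7, -0.1, -3.1]
gripper_width: 0.543
```

```bash
python3 d.py .472 -.175 .054 0
```

```text
shift [0.01 0.04 0.02]
turn [-0.03 -0.01 -0.04]
t 16.98 pos [ 0.4711 -0.1745  0.0543] yaw -0.1 x [ 0.003  0.001 -1.   ] F [ 0.7 -0.1 -3.1] T [ 0.    0.   -0.03] w 0.543 j1,6 [-0.5 -0.5]
```

>>> drive_tool:
  series:
    - {"x": 0.04,"y": 0,"z": 0,"ax": 0,"ay": 0,"az": 0}
    - {"x": 0.04,"y": 0,"z": 0,"ax": 0,"ay": 0,"az": 0}

```text
time: 17.15
tool_pos: [0.4712, -0.1746, 0.0541]
tool_rot: [0.5, 0.502, 0.499, -0.5]
contact_force: [-2.7, 0.3, 1.9]
gripper_width: 0.54
```

```bash
python3 d.py .472 -.175 .054 0
```

```text
shift [0.01 0.03 0.01]
turn [-0.03 -0.01 -0.04]
t 17.15 pos [ 0.4712 -0.1746  0.0541] yaw -0.1 x [ 0.003  0.001 -1.   ] F [-2.7  0.3  1.9] T [ 0.18  0.45 -0.01] w 0.54 j1,6 [-0.5 -0.5]
```

>>> drive_tool:
  series:
    - {"x": 0.04,"y": 0,"z": 0,"ax": 0,"ay": 0,"az": 0}
    - {"x": 0.04,"y": 0,"z": 0,"ax": 0,"ay": 0,"az": 0}

```text
time: 17.32
tool_pos: [0.4713, -0.1747, 0.0541]
tool_rot: [0.5, 0.502, 0.499, -0.5]
contact_force: [-4.7, 3.2, 9.4]
gripper_width: 0.54
```

>>> drive_tool:
  series:
    - {"x": -0.04,"y": 0,"z": 0,"ax": 0,"ay": 0,"az": 0}
    - {"x": -0.04,"y": 0,"z": 0,"ax": 0,"ay": 0,"az": 0}

```text
time: 17.48
tool_pos: [0.4716, -0.1748, 0.0541]
tool_rot: [0.5, 0.502, 0.498, -0.499]
contact_force: [-1.4, 0.2, 3.4]
gripper_width: 0.543
```

>>> drive_tool:
  series:
    - {"x": 0,"y": 0,"z": 0,"ax": 0,"ay": 0,"az": 0}
    - {"x": 0,"y": 0,"z": 0,"ax": 0,"ay": 0,"az": 0}
    - {"x": 0,"y": 0,"z": 0,"ax": 0,"ay": 0,"az": 0}
    - {"x": 0,"y": 0,"z": 0,"ax": 0,"ay": 0,"az": 0}
    - {"x": 0,"y": 0,"z": 0,"ax": 0,"ay": 0,"az": 0}
  hand: 1

```text
time: 17.9
tool_pos: [0.4712, -0.1746, 0.0534]
tool_rot: [0.5, 0.502, 0.499, -0.5]
contact_force: [-0.5, -0.0, 0.4]
gripper_width: 1.0
```

>>> drive_tool:
  series:
    - {"x": -0.5,"y": 0,"z": 0,"ax": 0,"ay": 0,"az": 0}
    - {"x": -1.5,"y": 0,"z": 0,"ax": 0,"ay": 0,"az": 0}
    - {"x": -3,"y": 0,"z": 0,"ax": 0,"ay": 0,"az": 0}
    - {"x": -3.5,"y": 0,"z": 0,"ax": 0,"ay": 0,"az": 0}
    - {"x": -3.5,"y": 0,"z": 0,"ax": 0,"ay": 0,"az": 0}

```text
time: 18.32
tool_pos: [0.4739, -0.1763, 0.1471]
tool_rot: [0.504, 0.503, 0.495, -0.498]
contact_force: [0.2, -1.0, 1.1]
gripper_width: 0.998
```

```bash
python3 d.py .596 .2524 .1 0;python3 d.py .596 .2524 .1 15;python3 - <<'E'
from h import *
from plant import cams
f=cams.grab_frame("scene");cv2.imwrite("pics/k2.png",cv2.resize(f["img"][150:250,115:215],None,fx=6,fy=6,interpolation=cv2.INTER_CUBIC))
E
```

```text
shift [  1.87   4.82 -17.17]
turn [-0.03  0.05 -0.15]
t 18.32 pos [ 0.4739 -0.1763  0.1471] yaw -0.1 x [ 0.013 -0.004 -1.   ] F [ 0.2 -1.   1.1] T [ 0.02 -0.06 -0.02] w 0.998 j1,6 [-0.5 -0.5]
shift [  1.87   4.82 -17.17]
turn [-3.03  0.07 -0.14]
t 18.32 pos [ 0.4739 -0.1763  0.1471] yaw -0.1 x [ 0.013 -0.004 -1.   ] F [ 0.2 -1.   1.1] T [ 0.02 -0.06 -0.02] w 0.998 j1,6 [-0.5 -0.5]
```

View pics/k2.png

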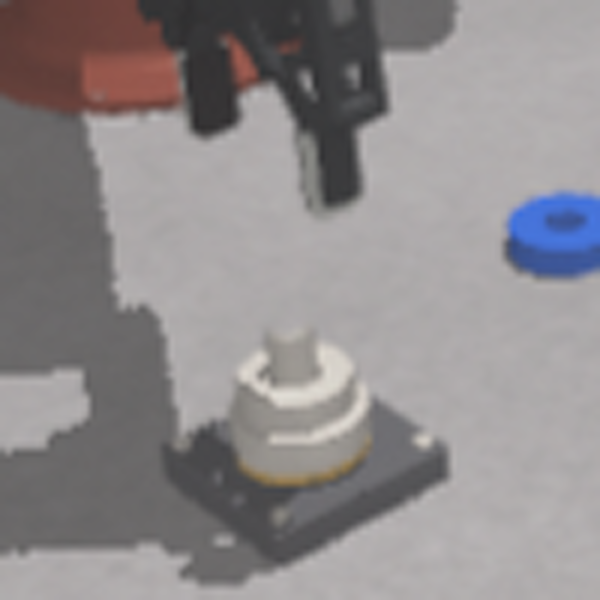

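Medium spacer home: crop (297,385), flat on the large one. Now the small spacer.

>>> drive_tool:
  series:
    - {"x": 0.5,"y": 4.8,"z": -17,"ax": 0,"ay": 0,"az": 0}
    - {"x": 1,"y": 4.8,"z": -17,"ax": 0,"ay": 0,"az": 0}
    - {"x": 1,"y": 4.8,"z": -17,"ax": 0,"ay": 0,"az": 0}
    - {"x": 1,"y": 4.8,"z": -17,"ax": 0,"ay": 0,"az": 0}
    - {"x": 1,"y": 4.8,"z": -17,"ax": 0,"ay": 0,"az": 0}

```text
time: 18.78
tool_pos: [0.527, 0.0274, 0.1287]
tool_rot: [0.499, 0.501, 0.499, -0.5]
contact_force: [1.0, -1.0, 1.0]
gripper_width: 1.003
```

```bash
python3 d.py .597 .2523 .08 0
```

```text
shift [ 1.96  2.77 -9.  ]
turn [-0.03 -0.01 -0.01]
t 18.78 pos [0.527  0.0274 0.1287] yaw -0.2 x [ 0.001  0.001 -1.   ] F [ 1. -1.  1.] T [-0.06 -0.04  0.04] w 1.003 j1,6 [-0.09 -0.09]
```

>>> drive_tool:
  series:
    - {"x": 1.3,"y": 2.7,"z": -8.6,"ax": 0,"ay": 0,"az": 0}
    - {"x": 1.3,"y": 2.7,"z": -8.6,"ax": 0,"ay": 0,"az": 0}
    - {"x": 1.3,"y": 2.7,"z": -8.6,"ax": 0,"ay": 0,"az": 0}
    - {"x": 1.3,"y": 2.7,"z": -8.6,"ax": 0,"ay": 0,"az": 0}
    - {"x": 1.3,"y": 2.7,"z": -8.6,"ax": 0,"ay": 0,"az": 0}

```text
time: 19.2
tool_pos: [0.5893, 0.2239, 0.0987]
tool_rot: [0.5, 0.501, 0.499, -0.5]
contact_force: [0.9, -0.6, 0.5]
gripper_width: 1.0
```

>>> drive_tool:
  series:
    - {"x": 0,"y": 0,"z": 0,"ax": 0,"ay": 0,"az": 0}
    - {"x": 0,"y": 0,"z": 0,"ax": 0,"ay": 0,"az": 0}

```text
time: 19.37
tool_pos: [0.5888, 0.2236, 0.0982]
tool_rot: [0.5, 0.5, 0.5, -0.5]
contact_force: [-0.2, -0.3, 0.4]
gripper_width: 1.003
```

```bash
python3 d.py .597 .2523 .04 0
```

```text
shift [ 2.33  0.33 -1.15]
turn [0.01 0.   0.01]
t 19.37 pos [0.5888 0.2236 0.0982] yaw 0.1 x [-0.001 -0.    -1.   ] F [-0.2 -0.3  0.4] T [-0.06 -0.03  0.01] w 1.003 j1,6 [0.24 0.24]
```

>>> drive_tool:
  series:
    - {"x": 0.8,"y": 0.33,"z": -1.15,"ax": 0,"ay": 0,"az": 0}
    - {"x": 1.8,"y": 0.33,"z": -1.15,"ax": 0,"ay": 0,"az": 0}
    - {"x": 2.3,"y": 0.33,"z": -1.15,"ax": 0,"ay": 0,"az": 0}
    - {"x": 2.3,"y": 0.33,"z": -1.15,"ax": 0,"ay": 0,"az": 0}
    - {"x": 2.3,"y": 0.33,"z": -1.15,"ax": 0,"ay": 0,"az": 0}

```text
time: 19.78
tool_pos: [0.5975, 0.2492, 0.0421]
tool_rot: [-0.499, -0.501, -0.499, 0.501]
contact_force: [-0.1, 0.4, 0.5]
gripper_width: 0.997
```

```bash
python3 d.py .597 .2523 .008 0
```

```text
shift [ 1.37 -0.02 -0.12]
turn [-0.04  0.   -0.  ]
t 19.78 pos [0.5975 0.2492 0.0421] yaw -0.2 x [ 0. -0. -1.] F [-0.1  0.4  0.5] T [0.   0.04 0.02] w 0.997 j1,6 [0.28 0.28]
```

>>> drive_tool:
  series:
    - {"x": 0.4,"y": -0.02,"z": -0.12,"ax": 0,"ay": 0,"az": 0}
    - {"x": 0.9,"y": -0.02,"z": -0.12,"ax": 0,"ay": 0,"az": 0}
    - {"x": 1.26,"y": -0.02,"z": -0.12,"ax": 0,"ay": 0,"az": 0}
    - {"x": 1.26,"y": -0.02,"z": -0.12,"ax": 0,"ay": 0,"az": 0}
    - {"x": 1.26,"y": -0.02,"z": -0.12,"ax": 0,"ay": 0,"az": 0}

```text
time: 20.2
tool_pos: [0.5976, 0.2535, 0.0109]
tool_rot: [0.5, 0.501, 0.499, -0.5]
contact_force: [0.3, 0.3, -0.6]
gripper_width: 1.0
```

```bash
python3 d.py .597 .2523 .011 0;python3 - <<'E'
from h import *
from plant import cams
f=cams.grab_frame("scene");cv2.imwrite("pics/g3.png",cv2.resize(f["img"][140:220,260:350],None,fx=6,fy=6,interpolation=cv2.INTER_CUBIC))
E
```

```text
shift [-0.01 -0.02  0.05]
turn [-0.03 -0.   -0.02]
t 20.2 pos [0.5976 0.2535 0.0109] yaw -0.1 x [ 0.002  0.    -1.   ] F [ 0.3  0.3 -0.6] T [0.01 0.05 0.07] w 1.0 j1,6 [0.29 0.29]
```

View pics/g3.png

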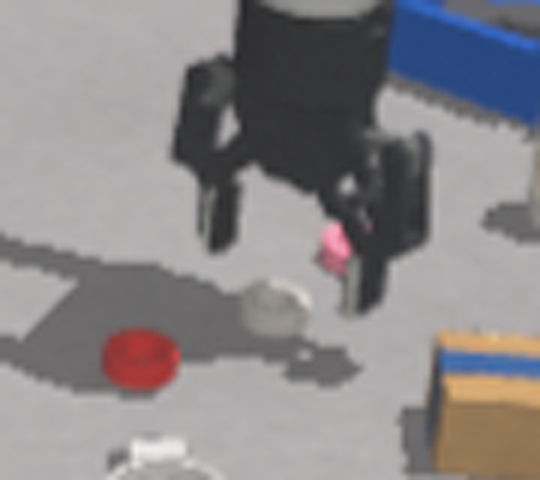

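>>> drive_tool:
  series:
    - {"x": 0,"y": -0.02,"z": 0.05,"ax": 0,"ay": 0,"az": 0}
    - {"x": 0,"y": -0.02,"z": 0.05,"ax": 0,"ay": 0,"az": 0}
    - {"x": 0,"y": -0.02,"z": 0.05,"ax": 0,"ay": 0,"az": 0}
    - {"x": 0,"y": -0.02,"z": 0.05,"ax": 0,"ay": 0,"az": 0}
    - {"x": 0,"y": -0.02,"z": 0.05,"ax": 0,"ay": 0,"az": 0}
  hand: 0

```text
time: 20.67
tool_pos: [0.5978, 0.2531, 0.0139]
tool_rot: [0.5, 0.502, 0.499, -0.5]
contact_force: [-2.4, 0.2, 5.1]
gripper_width: 0.299
```

>>> drive_tool:
  series:
    - {"x": 0,"y": 0,"z": 0,"ax": 0,"ay": 0,"az": 0}
    - {"x": 0,"y": 0,"z": 0,"ax": 0,"ay": 0,"az": 0}
    - {"x": 0,"y": 0,"z": 0,"ax": 0,"ay": 0,"az": 0}
    - {"x": 0,"y": 0,"z": 0,"ax": 0,"ay": 0,"az": 0}

```text
time: 21.0
tool_pos: [0.5997, 0.2531, 0.0137]
tool_rot: [0.501, 0.503, 0.498, -0.498]
contact_force: [2.4, -0.3, 6.3]
gripper_width: 0.002
```

```bash
python3 d.py .597 .2523 .13 0
```

```text
shift [-4.65 -0.07  0.02]
turn [-0.03 -0.02 -0.09]
t 21.0 pos [0.5997 0.2531 0.0137] yaw -0.1 x [ 0.008  0.002 -1.   ] F [ 2.4 -0.3  6.3] T [ 0.16 -0.42  0.03] w 0.002 j1,6 [0.29 0.29]
```

The fingers shut on top of the ring because the tips were too high. I'll lift, reopen and look.

>>> drive_tool:
  series:
    - {"x": -0.4,"y": 0,"z": 0,"ax": 0,"ay": 0,"az": 0}
    - {"x": -1,"y": 0,"z": 0,"ax": 0,"ay": 0,"az": 0}
    - {"x": -1.8,"y": 0,"z": 0,"ax": 0,"ay": 0,"az": 0}
    - {"x": -1.8,"y": 0,"z": 0,"ax": 0,"ay": 0,"az": 0}

```text
time: 21.33
tool_pos: [0.6001, 0.2533, 0.0619]
tool_rot: [0.501, 0.504, 0.498, -0.497]
contact_force: [1.7, 0.1, 1.3]
gripper_width: 0.0
```

>>> drive_tool:
  series:
    - {"x": 0,"y": 0,"z": 0,"ax": 0,"ay": 0,"az": 0}
    - {"x": 0,"y": 0,"z": 0,"ax": 0,"ay": 0,"az": 0}
    - {"x": 0,"y": 0,"z": 0,"ax": 0,"ay": 0,"az": 0}
    - {"x": 0,"y": 0,"z": 0,"ax": 0,"ay": 0,"az": 0}
    - {"x": 0,"y": 0,"z": 0,"ax": 0,"ay": 0,"az": 0}
  hand: 1

```text
time: 21.75
tool_pos: [0.5969, 0.2523, 0.0558]
tool_rot: [0.5, 0.501, 0.499, -0.5]
contact_force: [0.1, 0.3, 0.4]
gripper_width: 0.709
```

```bash
python3 d.py .597 .2523 .008 0;python3 - <<'E'
from h import *
from plant import cams
f=cams.grab_frame("scene");cv2.imwrite("pics/g4.png",cv2.resize(f["img"][140:220,260:350],None,fx=6,fy=6,interpolation=cv2.INTER_CUBIC))
s0=dict(np.load("scene0.npz"))
cv2.imwrite("pics/g0.png",cv2.resize(s0["img"][170:210,285:325],None,fx=8,fy=8,interpolation=cv2.INTER_CUBIC))
for g in (s0,f):
    g8=cv2.cvtColor(cv2.resize(g["img"][180:200,295:317],None,fx=8,fy=8,interpolation=cv2.INTER_CUBIC),cv2.COLOR_BGR2GRAY)
    print(np.median(g8),np.percentile(g8,[3,97]))
E
```

```text
shift [1.91 0.   0.  ]
turn [-0.03 -0.   -0.02]
t 21.75 pos [0.5969 0.2523 0.0558] yaw -0.1 x [ 0.001  0.    -1.   ] F [0.1 0.3 0.4] T [ 0.02  0.05 -0.03] w 0.709 j1,6 [0.29 0.29]
165.0 [119. 193.]
171.0 [103. 197.]
```

View pics/g4.png

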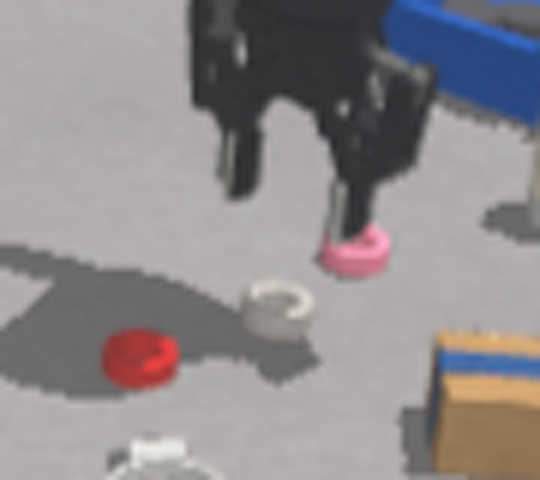

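View pics/g0.png

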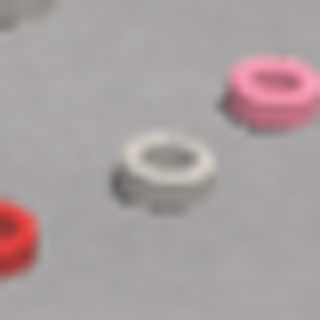

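The ring is flat and unmoved: crop centre (278,308), same pixel as before within 0.5 px. Retrying lower.

>>> drive_tool:
  series:
    - {"x": 0.6,"y": 0,"z": 0,"ax": 0,"ay": 0,"az": 0}
    - {"x": 1.3,"y": 0,"z": 0,"ax": 0,"ay": 0,"az": 0}
    - {"x": 1.9,"y": 0,"z": 0,"ax": 0,"ay": 0,"az": 0}
    - {"x": 2.07,"y": 0,"z": 0,"ax": 0,"ay": 0,"az": 0}
    - {"x": 2.07,"y": 0,"z": 0,"ax": 0,"ay": 0,"az": 0}

```text
time: 22.22
tool_pos: [0.5958, 0.2519, 0.002]
tool_rot: [-0.499, -0.5, -0.5, 0.501]
contact_force: [0.4, 0.6, -0.1]
gripper_width: 1.001
```

>>> drive_tool:
  series:
    - {"x": 0,"y": 0,"z": 0,"ax": 0,"ay": 0,"az": 0}
    - {"x": 0,"y": 0,"z": 0,"ax": 0,"ay": 0,"az": 0}

```text
time: 22.38
tool_pos: [0.5986, 0.2528, 0.006]
tool_rot: [0.5, 0.502, 0.498, -0.499]
contact_force: [0.8, -1.3, -0.3]
gripper_width: 1.001
```

```bash
python3 d.py .597 .2523 .003 0
```

```text
shift [ 0.12 -0.07  0.02]
turn [-0.03 -0.02 -0.06]
t 22.38 pos [0.5986 0.2528 0.006 ] yaw -0.1 x [ 0.005  0.001 -1.   ] F [ 0.8 -1.3 -0.3] T [-0.02  0.01 -0.01] w 1.001 j1,6 [0.29 0.29]
```

>>> drive_tool:
  series:
    - {"x": 0.14,"y": -0.06,"z": 0,"ax": 0,"ay": 0,"az": 0}
    - {"x": 0.14,"y": -0.06,"z": 0,"ax": 0,"ay": 0,"az": 0}
    - {"x": 0.14,"y": -0.06,"z": 0,"ax": 0,"ay": 0,"az": 0}

```text
time: 22.63
tool_pos: [0.5965, 0.2527, 0.0021]
tool_rot: [0.5, 0.502, 0.499, -0.499]
contact_force: [-0.2, -0.5, -0.3]
gripper_width: 1.0
```

>>> drive_tool:
  series:
    - {"x": 0,"y": 0,"z": 0,"ax": 0,"ay": 0,"az": 0}
    - {"x": 0,"y": 0,"z": 0,"ax": 0,"ay": 0,"az": 0}
    - {"x": 0,"y": 0,"z": 0,"ax": 0,"ay": 0,"az": 0}
    - {"x": 0,"y": 0,"z": 0,"ax": 0,"ay": 0,"az": 0}
    - {"x": 0,"y": 0,"z": 0,"ax": 0,"ay": 0,"az": 0}
  hand: 0

```text
time: 23.05
tool_pos: [0.597, 0.2528, 0.0026]
tool_rot: [0.5, 0.502, 0.499, -0.499]
contact_force: [0.5, -0.6, 0.2]
gripper_width: 0.403
```

>>> drive_tool:
  series:
    - {"x": 0,"y": 0,"z": 0,"ax": 0,"ay": 0,"az": 0}
    - {"x": 0,"y": 0,"z": 0,"ax": 0,"ay": 0,"az": 0}
    - {"x": 0,"y": 0,"z": 0,"ax": 0,"ay": 0,"az": 0}

```text
time: 23.3
tool_pos: [0.597, 0.2528, 0.0024]
tool_rot: [0.5, 0.502, 0.499, -0.499]
contact_force: [1.2, 0.4, 4.2]
gripper_width: 0.405
```

```bash
python3 d.py .597 .2523 .003 0
```

```text
shift [-0.03  0.    0.02]
turn [-0.03 -0.01 -0.05]
t 23.3 pos [0.597  0.2528 0.0024] yaw -0.1 x [ 0.005  0.001 -1.   ] F [1.2 0.4 4.2] T [-0.03 -0.02  0.  ] w 0.405 j1,6 [0.29 0.29]
```

>>> drive_tool:
  series:
    - {"x": -0.4,"y": 0,"z": 0,"ax": 0,"ay": 0,"az": 0}
    - {"x": -1.2,"y": 0,"z": 0,"ax": 0,"ay": 0,"az": 0}
    - {"x": -2.5,"y": -0.3,"z": 0.9,"ax": 0,"ay": 0,"az": 0}
    - {"x": -4,"y": -0.7,"z": 2.2,"ax": 0,"ay": 0,"az": 0}
    - {"x": -4.9,"y": -1.2,"z": 3.6,"ax": 0,"ay": 0,"az": 0}

```text
time: 23.72
tool_pos: [0.569, 0.1709, 0.1209]
tool_rot: [0.501, 0.502, 0.499, -0.498]
contact_force: [1.2, -0.6, -0.3]
gripper_width: 0.4
```

```bash
python3 d.py .4712 -.176 .13 0
```

```text
shift [-0.41 -3.91 13.88]
turn [-0.   -0.02 -0.06]
t 23.72 pos [0.569  0.1709 0.1209] yaw -0.0 x [ 0.006  0.001 -1.   ] F [ 1.2 -0.6 -0.3] T [-0.03 -0.   -0.01] w 0.4 j1,6 [0.17 0.17]
```

>>> drive_tool:
  series:
    - {"x": -0.4,"y": -3.9,"z": 13.5,"ax": 0,"ay": 0,"az": 0}
    - {"x": -0.4,"y": -3.9,"z": 13.5,"ax": 0,"ay": 0,"az": 0}
    - {"x": -0.4,"y": -3.9,"z": 13.5,"ax": 0,"ay": 0,"az": 0}
    - {"x": -0.4,"y": -3.9,"z": 13.5,"ax": 0,"ay": 0,"az": 0}
    - {"x": -0.4,"y": -3.9,"z": 13.5,"ax": 0,"ay": 0,"az": 0}

```text
time: 24.13
tool_pos: [0.5089, -0.0307, 0.1239]
tool_rot: [0.5, 0.501, 0.499, -0.499]
contact_force: [0.9, -0.2, -1.6]
gripper_width: 0.408
```

```bash
python3 d.py .4712 -.176 .12 0
```

```text
shift [ 0.14 -1.5   5.82]
turn [-0.02 -0.01 -0.04]
t 24.13 pos [ 0.5089 -0.0307  0.1239] yaw -0.1 x [ 0.003  0.001 -1.   ] F [ 0.9 -0.2 -1.6] T [-0.04 -0.09 -0.02] w 0.408 j1,6 [-0.21 -0.21]
```

>>> drive_tool:
  series:
    - {"x": 0,"y": -0.4,"z": 1.6,"ax": 0,"ay": 0,"az": 0}
    - {"x": 0,"y": -0.8,"z": 3.1,"ax": 0,"ay": 0,"az": 0}
    - {"x": 0,"y": -1.2,"z": 4.4,"ax": 0,"ay": 0,"az": 0}
    - {"x": 0,"y": -1.45,"z": 5.3,"ax": 0,"ay": 0,"az": 0}
    - {"x": 0,"y": -1.45,"z": 5.3,"ax": 0,"ay": 0,"az": 0}

```text
time: 24.55
tool_pos: [0.4723, -0.165, 0.1237]
tool_rot: [0.499, 0.502, 0.497, -0.501]
contact_force: [0.5, -0.1, -0.4]
gripper_width: 0.402
```

>>> drive_tool:
  series:
    - {"x": 0,"y": 0,"z": 0,"ax": 0,"ay": 0,"az": 0}
    - {"x": 0,"y": 0,"z": 0,"ax": 0,"ay": 0,"az": 0}

```text
time: 24.72
tool_pos: [0.4735, -0.1611, 0.1234]
tool_rot: [0.5, 0.502, 0.499, -0.499]
contact_force: [0.3, 0.3, -1.5]
gripper_width: 0.406
```

```bash
python3 d.py .4712 -.176 .102 0
```

```text
shift [ 0.85 -0.09  0.6 ]
turn [-0.03 -0.02 -0.03]
t 24.72 pos [ 0.4735 -0.1611  0.1234] yaw -0.1 x [ 0.003  0.002 -1.   ] F [ 0.3  0.3 -1.5] T [ 0.    0.02 -0.01] w 0.406 j1,6 [-0.48 -0.48]
```

>>> drive_tool:
  series:
    - {"x": 0,"y": -0.08,"z": 0.3,"ax": 0,"ay": 0,"az": 0}
    - {"x": 0.3,"y": -0.08,"z": 0.6,"ax": 0,"ay": 0,"az": 0}
    - {"x": 0.8,"y": -0.08,"z": 0.6,"ax": 0,"ay": 0,"az": 0}
    - {"x": 0.8,"y": -0.08,"z": 0.6,"ax": 0,"ay": 0,"az": 0}
    - {"x": 0.8,"y": -0.08,"z": 0.6,"ax": 0,"ay": 0,"az": 0}

```text
time: 25.13
tool_pos: [0.4708, -0.1757, 0.1016]
tool_rot: [0.499, 0.501, 0.5, -0.5]
contact_force: [0.0, 0.3, -1.0]
gripper_width: 0.404
```

```bash
python3 d.py .4712 -.176 .092 0;python3 - <<'E'
from h import *
from plant import cams
s=cams.grab_frame("scene")
cv2.imwrite("pics/z3.png",cv2.convertScaleAbs(cv2.resize(s["img"][172:232,145:182],None,fx=10,fy=10,interpolation=cv2.INTER_CUBIC),alpha=1.3))
E
```

```text
shift [0.38 0.02 0.01]
turn [-0.02 -0.03 -0.  ]
t 25.13 pos [ 0.4708 -0.1757  0.1016] yaw -0.1 x [ 0.     0.003 -1.   ] F [ 0.   0.3 -1. ] T [-0.03  0.03  0.02] w 0.404 j1,6 [-0.51 -0.51]
```

View pics/z3.png

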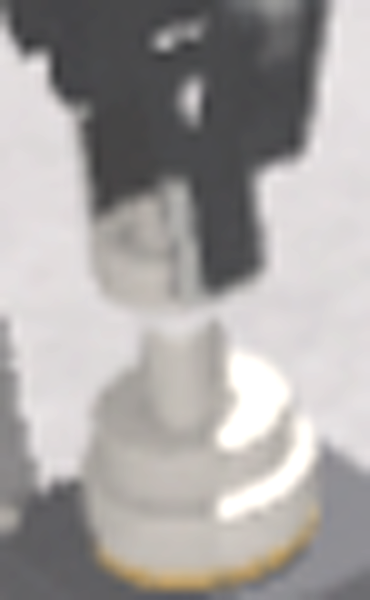

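The small ring is centred at about (172,260), above the spindle tip at (188,325) within about 1 mm. Lowering.

>>> drive_tool:
  series:
    - {"x": 0.1,"y": 0.02,"z": 0.01,"ax": 0,"ay": 0,"az": 0}
    - {"x": 0.2,"y": 0.02,"z": 0.01,"ax": 0,"ay": 0,"az": 0}
    - {"x": 0.35,"y": 0.02,"z": 0.01,"ax": 0,"ay": 0,"az": 0}
    - {"x": 0.35,"y": 0.02,"z": 0.01,"ax": 0,"ay": 0,"az": 0}
    - {"x": 0.35,"y": 0.02,"z": 0.01,"ax": 0,"ay": 0,"az": 0}

```text
time: 25.6
tool_pos: [0.4722, -0.1767, 0.0945]
tool_rot: [0.5, 0.502, 0.499, -0.5]
contact_force: [-0.1, 0.3, -0.7]
gripper_width: 0.405
```

```bash
python3 d.py .4712 -.176 .088 0
```

```text
shift [ 0.26 -0.04 -0.03]
turn [-0.03 -0.01 -0.03]
t 25.6 pos [ 0.4722 -0.1767  0.0945] yaw -0.1 x [ 0.003  0.001 -1.   ] F [-0.1  0.3 -0.7] T [ 0.05 -0.05 -0.02] w 0.405 j1,6 [-0.51 -0.51]
```

>>> drive_tool:
  series:
    - {"x": 0.06,"y": 0,"z": 0,"ax": 0,"ay": 0,"az": 0}
    - {"x": 0.12,"y": 0,"z": 0,"ax": 0,"ay": 0,"az": 0}
    - {"x": 0.12,"y": 0,"z": 0,"ax": 0,"ay": 0,"az": 0}

```text
time: 25.85
tool_pos: [0.4722, -0.1768, 0.0915]
tool_rot: [0.5, 0.502, 0.499, -0.5]
contact_force: [-1.1, -0.0, -1.3]
gripper_width: 0.4
```

```bash
python3 d.py .4712 -.176 .086 0
```

```text
shift [ 0.22 -0.04 -0.03]
turn [-0.03 -0.01 -0.04]
t 25.85 pos [ 0.4722 -0.1768  0.0915] yaw -0.1 x [ 0.003  0.001 -1.   ] F [-1.1 -0.  -1.3] T [0.02 0.01 0.  ] w 0.4 j1,6 [-0.51 -0.51]
```

>>> drive_tool:
  series:
    - {"x": 0.06,"y": -0.03,"z": -0.02,"ax": 0,"ay": 0,"az": 0}
    - {"x": 0.12,"y": -0.03,"z": -0.02,"ax": 0,"ay": 0,"az": 0}
    - {"x": 0.12,"y": -0.03,"z": -0.02,"ax": 0,"ay": 0,"az": 0}

```text
time: 26.1
tool_pos: [0.4714, -0.1762, 0.0884]
tool_rot: [0.5, 0.502, 0.499, -0.5]
contact_force: [-0.4, 0.2, -0.3]
gripper_width: 0.408
```

```bash
python3 d.py .4712 -.176 .086 0
```

```text
shift [ 0.1  -0.01 -0.01]
turn [-0.03 -0.01 -0.03]
t 26.1 pos [ 0.4714 -0.1762  0.0884] yaw -0.1 x [ 0.003  0.001 -1.   ] F [-0.4  0.2 -0.3] T [0.04 0.06 0.03] w 0.408 j1,6 [-0.51 -0.51]
```

>>> drive_tool:
  series:
    - {"x": 0.05,"y": 0,"z": 0,"ax": 0,"ay": 0,"az": 0}
    - {"x": 0.1,"y": 0,"z": 0,"ax": 0,"ay": 0,"az": 0}
    - {"x": 0.1,"y": 0,"z": 0,"ax": 0,"ay": 0,"az": 0}

```text
time: 26.35
tool_pos: [0.4714, -0.1762, 0.0859]
tool_rot: [0.5, 0.502, 0.499, -0.5]
contact_force: [-0.2, 0.3, -0.6]
gripper_width: 0.407
```

```bash
python3 d.py .4712 -.176 .086 0
```

```text
shift [-0.   -0.01 -0.01]
turn [-0.03 -0.01 -0.03]
t 26.35 pos [ 0.4714 -0.1762  0.0859] yaw -0.1 x [ 0.003  0.001 -1.   ] F [-0.2  0.3 -0.6] T [-0.02 -0.03 -0.04] w 0.407 j1,6 [-0.51 -0.51]
```

>>> drive_tool:
  series:
    - {"x": 0.06,"y": 0,"z": 0,"ax": 0,"ay": 0,"az": 0}
    - {"x": 0.12,"y": 0,"z": 0,"ax": 0,"ay": 0,"az": 0}
    - {"x": 0.18,"y": 0,"z": 0,"ax": 0,"ay": 0,"az": 0}
    - {"x": 0.18,"y": 0,"z": 0,"ax": 0,"ay": 0,"az": 0}

```text
time: 26.68
tool_pos: [0.4714, -0.1762, 0.0813]
tool_rot: [0.5, 0.502, 0.499, -0.5]
contact_force: [-0.3, 0.6, -0.7]
gripper_width: 0.408
```

```bash
python3 d.py .4712 -.176 .0644 0
```

```text
shift [ 0.68 -0.01 -0.01]
turn [-0.03 -0.01 -0.03]
t 26.68 pos [ 0.4714 -0.1762  0.0813] yaw -0.1 x [ 0.003  0.001 -1.   ] F [-0.3  0.6 -0.7] T [-0.07  0.02  0.02] w 0.408 j1,6 [-0.51 -0.51]
```

>>> drive_tool:
  series:
    - {"x": 0.07,"y": 0,"z": 0,"ax": 0,"ay": 0,"az": 0}
    - {"x": 0.14,"y": 0,"z": 0,"ax": 0,"ay": 0,"az": 0}
    - {"x": 0.21,"y": 0,"z": 0,"ax": 0,"ay": 0,"az": 0}
    - {"x": 0.28,"y": 0,"z": 0,"ax": 0,"ay": 0,"az": 0}
    - {"x": 0.28,"y": 0,"z": 0,"ax": 0,"ay": 0,"az": 0}

```text
time: 27.1
tool_pos: [0.4714, -0.1762, 0.0742]
tool_rot: [0.5, 0.502, 0.499, -0.5]
contact_force: [-1.0, 0.2, -0.4]
gripper_width: 0.406
```

```bash
python3 d.py .4712 -.176 .0644 0
```

```text
shift [ 0.39 -0.01 -0.01]
turn [-0.03 -0.01 -0.03]
t 27.1 pos [ 0.4714 -0.1762  0.0742] yaw -0.1 x [ 0.003  0.001 -1.   ] F [-1.   0.2 -0.4] T [-0.02  0.04  0.01] w 0.406 j1,6 [-0.51 -0.51]
```

>>> drive_tool:
  series:
    - {"x": 0.07,"y": 0,"z": 0,"ax": 0,"ay": 0,"az": 0}
    - {"x": 0.14,"y": 0,"z": 0,"ax": 0,"ay": 0,"az": 0}
    - {"x": 0.21,"y": 0,"z": 0,"ax": 0,"ay": 0,"az": 0}
    - {"x": 0.28,"y": 0,"z": 0,"ax": 0,"ay": 0,"az": 0}
    - {"x": 0.28,"y": 0,"z": 0,"ax": 0,"ay": 0,"az": 0}

```text
time: 27.52
tool_pos: [0.4715, -0.1762, 0.0673]
tool_rot: [0.5, 0.502, 0.499, -0.5]
contact_force: [-0.2, -0.2, -1.8]
gripper_width: 0.405
```

```bash
python3 d.py .4712 -.176 .0644 0
```

```text
shift [ 0.12 -0.01 -0.01]
turn [-0.03 -0.01 -0.03]
t 27.52 pos [ 0.4715 -0.1762  0.0673] yaw -0.1 x [ 0.003  0.001 -1.   ] F [-0.2 -0.2 -1.8] T [ 0.   -0.04 -0.  ] w 0.405 j1,6 [-0.51 -0.51]
```

>>> drive_tool:
  series:
    - {"x": 0.04,"y": 0,"z": 0,"ax": 0,"ay": 0,"az": 0}
    - {"x": 0.08,"y": 0,"z": 0,"ax": 0,"ay": 0,"az": 0}
    - {"x": 0.08,"y": 0,"z": 0,"ax": 0,"ay": 0,"az": 0}

```text
time: 27.77
tool_pos: [0.4716, -0.1763, 0.0656]
tool_rot: [0.5, 0.502, 0.499, -0.5]
contact_force: [-0.1, -0.4, -0.9]
gripper_width: 0.407
```

```bash
python3 d.py .4712 -.176 .0644 0
```

```text
shift [ 0.05 -0.02 -0.01]
turn [-0.03 -0.01 -0.04]
t 27.77 pos [ 0.4716 -0.1763  0.0656] yaw -0.1 x [ 0.003  0.001 -1.   ] F [-0.1 -0.4 -0.9] T [ 0.04 -0.09  0.03] w 0.407 j1,6 [-0.51 -0.51]
```

>>> drive_tool:
  series:
    - {"x": 0.04,"y": 0,"z": 0,"ax": 0,"ay": 0,"az": 0}
    - {"x": 0.04,"y": 0,"z": 0,"ax": 0,"ay": 0,"az": 0}

```text
time: 27.93
tool_pos: [0.4717, -0.1763, 0.0646]
tool_rot: [0.5, 0.502, 0.499, -0.5]
contact_force: [1.1, -0.4, -0.9]
gripper_width: 0.407
```

>>> drive_tool:
  series:
    - {"x": 0.04,"y": 0,"z": 0,"ax": 0,"ay": 0,"az": 0}
    - {"x": 0.04,"y": 0,"z": 0,"ax": 0,"ay": 0,"az": 0}

```text
time: 28.1
tool_pos: [0.4718, -0.1764, 0.0643]
tool_rot: [0.5, 0.502, 0.499, -0.5]
contact_force: [-2.8, 1.0, 3.3]
gripper_width: 0.403
```

```bash
python3 d.py .4712 -.176 .0644 0
```

```text
shift [-0.   -0.02 -0.01]
turn [-0.03 -0.01 -0.04]
t 28.1 pos [ 0.4718 -0.1764  0.0643] yaw -0.1 x [ 0.003  0.001 -1.   ] F [-2.8  1.   3.3] T [0.28 0.36 0.02] w 0.403 j1,6 [-0.51 -0.51]
```

Contact right at the predicted height. One small confirming press, then release.

>>> drive_tool:
  series:
    - {"x": 0.04,"y": 0,"z": 0,"ax": 0,"ay": 0,"az": 0}
    - {"x": 0.04,"y": 0,"z": 0,"ax": 0,"ay": 0,"az": 0}

```text
time: 28.27
tool_pos: [0.4718, -0.1764, 0.0642]
tool_rot: [0.5, 0.502, 0.499, -0.5]
contact_force: [-5.3, 2.3, 10.4]
gripper_width: 0.399
```

>>> drive_tool:
  series:
    - {"x": -0.04,"y": 0,"z": 0,"ax": 0,"ay": 0,"az": 0}
    - {"x": -0.04,"y": 0,"z": 0,"ax": 0,"ay": 0,"az": 0}

```text
time: 28.43
tool_pos: [0.4718, -0.1764, 0.0643]
tool_rot: [0.5, 0.502, 0.499, -0.5]
contact_force: [-2.7, 1.1, 4.3]
gripper_width: 0.406
```

>>> drive_tool:
  series:
    - {"x": 0,"y": 0,"z": 0,"ax": 0,"ay": 0,"az": 0}
    - {"x": 0,"y": 0,"z": 0,"ax": 0,"ay": 0,"az": 0}
    - {"x": 0,"y": 0,"z": 0,"ax": 0,"ay": 0,"az": 0}
    - {"x": 0,"y": 0,"z": 0,"ax": 0,"ay": 0,"az": 0}
    - {"x": 0,"y": 0,"z": 0,"ax": 0,"ay": 0,"az": 0}
  hand: 1

```text
time: 28.85
tool_pos: [0.4717, -0.1764, 0.0636]
tool_rot: [0.5, 0.502, 0.499, -0.499]
contact_force: [-0.2, -0.7, -0.2]
gripper_width: 1.001
```

>>> drive_tool:
  series:
    - {"x": -0.5,"y": 0,"z": 0,"ax": 0,"ay": 0,"az": 0}
    - {"x": -1.5,"y": 0,"z": 0,"ax": 0,"ay": 0,"az": 0}
    - {"x": -3,"y": 0,"z": 0,"ax": 0,"ay": 0,"az": 0}
    - {"x": -4,"y": 0,"z": -1.5,"ax": 0,"ay": 0,"az": 0}
    - {"x": -4,"y": 0,"z": -3,"ax": 0,"ay": 0,"az": 0}

```text
time: 29.27
tool_pos: [0.4752, -0.1036, 0.1717]
tool_rot: [0.503, 0.505, 0.494, -0.499]
contact_force: [1.2, -0.4, -0.1]
gripper_width: 0.996
```

>>> drive_tool:
  series:
    - {"x": 0,"y": 0,"z": -1.6,"ax": 0,"ay": 0,"az": 0}
    - {"x": 0,"y": 0,"z": -3.2,"ax": 0,"ay": 0,"az": 0}
    - {"x": 0,"y": 0,"z": -4,"ax": 0,"ay": 0,"az": 0}
    - {"x": 0,"y": 0,"z": -4,"ax": 0,"ay": 0,"az": 0}
    - {"x": 0,"y": 0,"z": -4,"ax": 0,"ay": 0,"az": 0}

```text
time: 29.68
tool_pos: [0.472, -0.0007, 0.1649]
tool_rot: [0.501, 0.501, 0.499, -0.499]
contact_force: [0.6, 0.2, 0.4]
gripper_width: 0.994
```

```bash
python3 d.py;python3 - <<'E'
from h import *
from plant import cams
f=cams.grab_frame("scene");cv2.imwrite("pics/k3.png",cv2.resize(f["img"][170:250,125:205],None,fx=7,fy=7,interpolation=cv2.INTER_CUBIC))
g=cams.grab_frame("top");cv2.imwrite("pics/k3t.png",g["img"])
E
```

```text
t 29.68 pos [ 0.472  -0.0007  0.1649] yaw 0.0 x [ 0.005  0.    -1.   ] F [0.6 0.2 0.4] T [ 0.   -0.06  0.02] w 0.994 j1,6 [-0.16 -0.16]
```

View pics/k3.png

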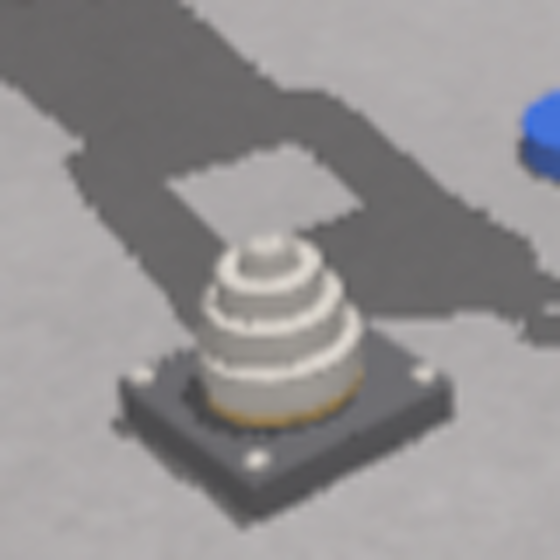

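View pics/k3t.png

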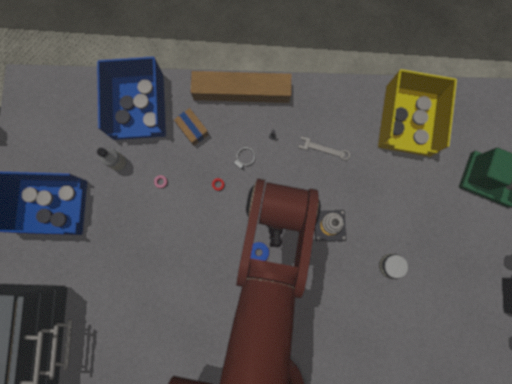

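The three rings are stacked flat, large to small: crop (280,375), (270,310) and (270,265). The top view shows the bystanders at their original pixels, and the robot is clear. Handing in.

```bash
python3 -c "
from plant import workorder; print(workorder.job_done())"
```

```text
the job is handed in; nothing more can be done
None
```

All three steel spacers are on the spindle, large, then medium, then small. I handed the job in at about 30 s of the 72 s allowed.

- **Seating:** Each spacer met its seat within about 0.2 mm of the predicted height (tool heights 36.2, 54.1 and 64.3 mm). I confirmed each with a light press. The highest vertical reading in those was about 15 N, on the large spacer.
- **Threading:** Side forces while guiding them down stayed below about 5 N. Two light rubs, on the large and medium spacers, were eased sideways as they came up.
- **Last checks:** The last scene picture shows the three rings flat and closed up. The top view shows the bystanders and look-alikes at their original places as far as visible. The blue ring is partly hidden by the arm in that view, but the scene picture shows it where it was.
- **What went wrong:** My first grasp of the small spacer was too high, and the fingers shut on top of it with about 6 N. The ring stayed put, and the second, lower grasp held.
- **Disagreement:** The two cameras differed by about 6 mm in x. I went by the top camera, and the grasps and contact confirmed it to about 2 mm.

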